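# Load the roll of film into the bench dispenser on its spindle and jog it

### The arm

A 7-joint arm with a two-finger parallel gripper is mounted at the origin on a cart in front of the work surface, level with it; the furniture and walls round the work are solid. World frame = base frame: x ahead of the robot, y to its left, z up, the work surface at z = 0. Lengths are in m, angles in rad, forces in N, time in s.
With the tool pointing down it reaches from about 0.425 to 0.875 m from the base axis. Payload 8.4 kg.
Tool frame: the origin (TCP) lies midway between the tips of the shut fingers; the grasp point (between the pads) lies 19 mm behind it; z points along the fingers, y is the line along which they close (so a half turn about z gives the same grasp; the last joint's range is limited). The gripper opens to 85 mm and grips with 20 to 120 N. Pads are 22 mm wide; open, the fingers measure 114 mm over their backs; the gripper's body (76 mm by 85 mm) begins 54 mm behind the grasp point. The pads swing forward as they close: fully open they stand 13 mm farther back than shut.
Start: joints at [1.098, 0.333, 0.04, 1.465, -0.013, 1.343, -0.059], TCP at [0.237, -0.605, 0.231] pointing down, gripper open.
Joint ranges: [-2.58, 2.58], [-0.38, 2.09], [-1.3, 1.39], [0.25, 2.4], [-1.5, 4.64], [0.08, 2.09], [-2.65, 2.65]. Speed limits (rad/s): [2.22, 2.22, 2.79, 2.79, 3.14, 3.14, 3.14].

### API

Orientations are given as a rotation vector (axis times angle).
In Python, from rig import ctrl gives the robot as it stands. The module is installed in compiled form; this text tells all that it offers.
- The arm moves only by the tool jog_arm, never from a script. Its argument "moves" is text: rows parted by semicolons, each of 7 numbers parted by spaces: the finger opening in mm, from 0 to 85.4, then the shift along the tool's x, y, z in mm, then the turn, a rotation vector about the tool's x, y, z in units of 6 degrees (1.0 is 6 degrees). A call has 1 to 10 rows; each row shifts and turns the commanded pose from where the row before left it, along the tool's axes as they then stand; what a row does not reach is not made up. A row lasts 1/12 s, in which the tool goes at most 41.7 mm and 7.16 degrees, less where a joint would pass 70% of its speed; a pose out of reach is approached as far as the arm can. A call with a gripper value outside its range is refused whole. The fingers move at their own pace and stop on an object; the grip force is fixed at half the most. Time passes only in rows, so rows that do not move let the fingers close. It gives the time, the measured TCP pose, the force, the opening and the grip force at its end, in the units of the state.
- ctrl.get_state(): the state, without advancing time (a new reading comes with each control period).
- ctrl.grab_frame(name): name is "scene" or "top" or "wrist"; returns a dict with "frame" (400x640x3 uint8, red, green, blue), "camera_matrix" (3x3 intrinsics, pixels), "k1" (the pictures are not rectified: a ray, as slopes to the right and down, at radius r is drawn at 1 + k1 r^2 times it, then the intrinsics apply), "R" (3x3) and "t" (3): a world point X has camera coordinates R X + t; the wrist camera has in their place "tool_from_camera" (4x4, takes a point from camera to tool coordinates, whose origin is the TCP and whose axes are the flange's). Camera axes: x right, y down, z forward; pixel columns grow to the right and rows downward; lengths in m; the calibration is good to about 2 mm. A picture is of the moment at which its call begins: read the wrist's pose just before it. There is no depth.
- ctrl.hand_in(): hands the job in; it is judged then, once.
The state is a dict: "time": time; "joint_pos": joint angles; "joint_vel": joint speeds; "joint_efforts": joint torques, N m; "position": TCP position; "eef_rot": TCP orientation; "contact_force": force on the tool from outside, world axes, zero at the start; "moment": the same for the moment, N m; "width": finger opening in m; "grasp_force": force on a finger pad.
Only numpy, scipy, OpenCV 4.12 (cv2) and the standard library are available. Lean on these libraries where they do the work, as an engineer would, in place of code of your own. Each camera call takes 0.05 s, during which the arm holds its last target. There are 200 camera calls.

### The job

Take the spindle off its rest by its square grip, push it through the core of the roll that lies in the tray, and lift the roll out on the spindle without ever touching the roll with the gripper. Lay the spindle in the dispenser's two V-saddles, grip on the side away from the drive housing, so that the roll hangs between the saddles, and let go. Then push the jog lever fully to the left (away from the roll), hold it there for about a second and let it spring back; leave everything else standing where it is.

Things in the scene. Friction and masses are not known exactly. Their poses are not given: they have to be found in the camera images.
- spindle_grip (a point): Centre of the spindle's grip: a black square bar 16 x 16 mm, 46 mm long, flat sides level and upright as it lies. Axes as for spindle_mid. In the rest it is 48 mm above the worktop with free space under and on both sides of it.
- spindle_mid (a point): Middle of the spindle's bare steel rod: 10 mm diameter, from y = -65 to +65 mm (free tip) on its own y axis. Behind it a collar (26 mm diameter, y = -69 to -65) and the grip (y = -115 to -69). About 0.12 kg. It starts level, 48 mm above the worktop, in the two V-saddles (y = +-50, arms up to 60 mm high) of a low rest and lifts straight up. +y points from grip to tip.
- roll_centre (a point): Centre of the roll (0.1 to 0.2 kg): flanges 68 mm diameter, 50 mm over both; core 56 mm long with an open bore, 22 mm diameter, on its own y axis. It lies bore level, 52 mm above the worktop, on rails in a fixed tray (88 x 72 mm, walls 26 mm high) that keeps it from rolling and stops it after about 7 mm along the bore. The rod may enter at whichever end is free.
- dispenser_seat (a point): Where the seated rod's middle lies: 75 mm above the worktop, half-way between the saddles of the fixed dispenser. +y runs from grip to tip of the seated spindle, to the housing; z up; -x front. Saddles: 8 mm thick, inner faces y = +-39 mm, 90 degree V 36 mm wide at the top, arms to 86 mm high. Housing: y = 86 to 126, x = -12 to 38, 85 mm high; only the tip fits on that side.
- lever_knob (a point): Centre of the black ball knob (16 mm diameter) of the jog lever before the drive housing: upright at x = -48, y = +106 mm from dispenser_seat in the dispenser's axes, 86 mm above the worktop. Stem 8 mm thick, pivot 44 mm below the knob; the white block under it is 36 mm high.
- jog_lever (a joint): Angle of the jog lever (rad): 0 upright, positive when pushed to the dispenser's left (its own +y, away from the roll); stops at +-0.55. A spring (0.26 N m/rad, about 3 N at the knob when fully over) brings it back to 0 when let go.
- milk_bottle: Bystander: glass bottle with white cap, 74 mm diameter, 136 mm high; stands 115 to 135 mm from the roll's centre in front of one end of its bore (either end) and blocks that end. Origin under its centre.
- petri_dish: Bystander: flat glass dish, 60 mm diameter, 13 mm high, on the worktop at the other end of the roll; rod and gripper can pass above it. Origin under its centre.
- sample_cup: Bystander: lilac cup, 49 mm diameter, 64 mm high, near the front edge. Origin under its centre.
- glass_funnel: Bystander: glass funnel standing on its rim, 69 mm diameter, 90 mm high. Origin under its centre.
- reagent_vial: Bystander: small vial, 17 mm diameter, 52 mm high, near the front edge. Origin under its centre.
- tape_roll: Bystander: roll of brown adhesive tape lying flat, 100 mm diameter, 25 mm high. Origin under its centre. Not the roll to load.
- marker_pen: Bystander: pen lying on the worktop, 135 mm long along its y axis, 16 mm high. Origin under its centre.
- spindle: The same spindle as a whole; origin and axes equal those of spindle_mid.
- roll: The same roll as a whole; origin and axes equal those of roll_centre.
Mind the look-alikes: they are no part of the job. What is shaped like the spindle but red is not meant.

How it is judged:
On the way, in this order (a step that is already met when the one before it is completed fails the run):
1. the roll hangs on the spindle, threaded so that the middle of the rod is within 35 mm of the roll's centre, lifted so that the roll's centre is more than 95 mm above the worktop (distance between spindle_mid and roll_centre below 0.035 m and angle between the y axis of spindle_mid and the y axis of roll_centre, either way round below 0.35 rad and height (world z) of roll_centre above 0.095 m), for 0.2 s.
2. the spindle rests in both saddles with the roll between them, and the fingers have let go of it (x of spindle_mid in the frame of dispenser_seat between -0.006 and 0.006 m and y of spindle_mid in the frame of dispenser_seat between -0.02 and 0.02 m and z of spindle_mid in the frame of dispenser_seat between -0.006 and 0.006 m and angle between the y axis of spindle_mid and the y axis of dispenser_seat, either way round below 0.08 rad and distance between roll_centre and dispenser_seat below 0.028 m and angle between the y axis of roll_centre and the y axis of spindle_mid, either way round below 0.35 rad and contact force between the fingers and spindle below 0.1 N), for 0.2 s.
3. the jog lever is pushed left past 0.42 rad and held there for 0.6 s (value of joint jog_lever above 0.42 rad), for 0.6 s.
At the end, for the whole second after the job is handed in: The spindle lies at rest in both saddles (rod middle within 6 mm of the seat point, 20 mm along; axis within 0.08 rad), grip away from the housing; the roll hangs still on it between them (centre within 28 mm of the seat point); the lever is back within 0.06 rad of upright (x of spindle_mid in the frame of dispenser_seat between -0.006 and 0.006 m and y of spindle_mid in the frame of dispenser_seat between -0.02 and 0.02 m and z of spindle_mid in the frame of dispenser_seat between -0.006 and 0.006 m and angle between the y axis of spindle_mid and the y axis of dispenser_seat, either way round below 0.08 rad and distance between roll_centre and dispenser_seat below 0.028 m and angle between the y axis of roll_centre and the y axis of spindle_mid, either way round below 0.35 rad and value of joint jog_lever between -0.06 and 0.06 rad and linear speed of each of roll, spindle below 0.03 m/s); the robot touches nothing.
It fails at once if the fingers touch the roll with more than 0.5 N (contact force between the fingers and roll above 0.5 N).
It fails at once if any bystander is shifted by more than 30 mm (the pen 40 mm) (distance of any of milk_bottle, petri_dish, sample_cup, glass_funnel, reagent_vial, tape_roll from where it was at the start of the episode above 0.03 m or distance of marker_pen from where it was at the start of the episode above 0.04 m).
It fails at once if the bottle, cup, funnel or vial is tipped over (angle between any of milk_bottle, sample_cup, glass_funnel, reagent_vial's own z axis and vertical above 0.5 rad).
It also fails if it takes over 66 s, if anything falls off the work surface, if the arm or the gripper's body presses on something with over 40 N, if the wrist force passes 120 N, or if a joint passes its speed limit or range.

## Working session

There is one attempt and no reset: what is moved stays moved. The work goes in short steps, Python scripts to look and compute and a tool call to move; the robot and the scene stay as the last step left them, time stands still between calls to the robot, and variables do not carry over. Pictures are saved under pics/ and viewed, at most 10 in all, crops included, and the job is handed in when it is done.

Besides the shell and the picture viewer there is one more tool, called as name(argument=value, ...), one argument or row to a line, values as JSON. jog_arm: Moves the arm, as the interface text tells. Its arguments: {"type":"object","properties":{"moves":{"type":"string"}},"required":["moves"]}

```bash
mkdir -p pics; ls
python3 - <<'E'
from rig import ctrl
import cv2,pickle
s=ctrl.get_state();print(s)
D={}
for n in("scene","top"):
    f=ctrl.grab_frame(n);D[n]=f;cv2.imwrite(f"pics/{n}0.png",f["frame"][:,:,::-1])
    print(n,f["camera_matrix"],f["k1"],f["R"],f["t"])
pickle.dump(D,open("f0.pkl","wb"))
E
```

```text
pics
{'time': 0.0, 'joint_pos': array([ 1.09779731,  0.33391451,  0.03983025,  1.46627341, -0.01340459,
        1.34327392, -0.05852007]), 'joint_vel': array([ 0.00042838, -0.00048281,  0.00023558, -0.00093207, -0.00045521,
        0.0011816 ,  0.001985  ]), 'joint_efforts': array([ 1.17265423e-03, -6.58566070e+01,  1.36641998e+00, -4.05576396e+01,
        1.68117299e-02,  1.25520580e-02, -2.72567922e-05]), 'position': array([ 0.23718682, -0.60469723,  0.23041727]), 'eef_rot': array([-3.08535182e+00, -5.83464771e-01,  6.06865725e-04]), 'contact_force': array([ 0.60819948, -0.21676894, -0.42373671]), 'moment': array([-0.02927265, -0.00687317,  0.03726618]), 'grasp_force': 0.0, 'width': 0.08538140930711849}
scene [[464.43563764   0.         319.42732029]
 [  0.         464.43563764 203.81695778]
 [  0.           0.           1.        ]] 0.04019957094793649 [[ 0.9011332  -0.43342813 -0.00995018]
 [-0.30878015 -0.62553111 -0.7164954 ]
 [ 0.30432511  0.64873021 -0.69752085]] [-0.47884715  0.18844923  1.46617099]
top [[475.75062514   0.         319.95588382]
 [  0.         475.75062514 201.87565573]
 [  0.           0.           1.        ]] -0.023214499205313828 [[-0.00350948 -0.99996694 -0.00733562]
 [-0.99164159  0.0044262  -0.12894716]
 [ 0.12897537  0.00682177 -0.99162433]] [-0.01150718  0.54827067  1.35193363]
```

View pics/top0.png

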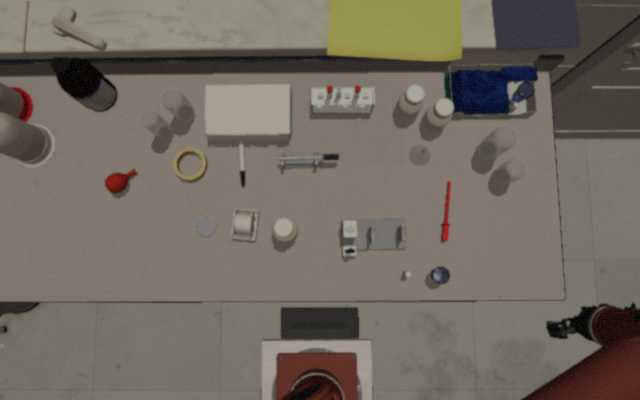

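View pics/scene0.png

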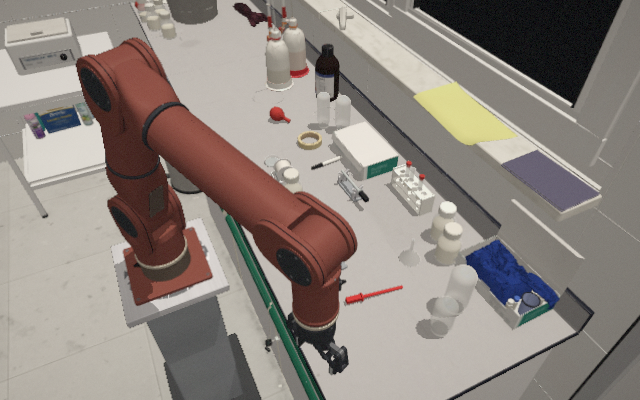

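The top view shows the black-gripped spindle in its rest at (308,160), with the grip at (331,157) and the tip to the left. The roll in its tray is at (243,225), the bottle at (284,230) blocks the right end, and the dish is at (206,226). The dispenser is at (375,235), with its housing at (350,230) and the knob at (349,251).

There are two spindle candidates: the steel and black one at (308,160), and a red one at (447,210). The task rules out red, so I take the first. The tape at (190,165) is not the roll. I'll confirm in an enlarged crop.

```bash
cat > h.py <<'E'
import numpy as np,cv2
from scipy.spatial.transform import Rotation as Ro
def cam(f,state=None):
    """returns K,k1,Rwc(cam->world),centre"""
    if "R" in f and f.get("R") is not None: return f["camera_matrix"],f["k1"],f["R"].T,-f["R"].T@f["t"]
    T=np.array(f["tool_from_camera"]);Rt=Ro.from_rotvec(state["eef_rot"]).as_matrix()
    return f["camera_matrix"],f["k1"],Rt@T[:3,:3],Rt@T[:3,3]+state["position"]
def onplane(c,uv,z):
    K,k1,R,o=c
    p=cv2.undistortPoints(np.array(uv,float).reshape(-1,1,2),K,np.array([k1,0,0,0.])).reshape(-1,2)
    d=np.c_[p,np.ones(len(p))]@R.T
    return o+d*((z-o[2])/d[:,2])[:,None]
def proj(c,X):
    K,k1,R,o=c
    q,_=cv2.projectPoints(np.array(X,float).reshape(-1,1,3),cv2.Rodrigues(R.T)[0],-R.T@o,K,np.array([k1,0,0,0.]))
    return q.reshape(-1,2)
E
python3 - <<'E'
from h import *;import pickle
D=pickle.load(open("f0.pkl","rb"));c=cam(D["top"])
for n,uv,z in[("grip",(331,157),.048),("tip",(280,160),.048),("roll",(243,225),.06),("bottle cap",(284,229),.136),("dish",(206,226),.01),("saddleL",(372,237),.08),("saddleR",(403,238),.08),("hous",(350,229),.085),("knob",(349,251),.086),("tape",(190,165),.02),("vial",(407,275),.05),("cup",(440,275),.06),("funnel",(420,155),.05),("pen",(242,165),.016)]:
    print(n,onplane(c,[uv],z)[0].round(3))
f=D["top"]["frame"]
a=cv2.resize(f[140:250,190:340],None,fx=4,fy=4,interpolation=cv2.INTER_CUBIC)
b=cv2.resize(f[210:265,335:425],None,fx=2,fy=2)
im=np.zeros((600,640,3),np.uint8);im[:440,:600]=a;im[445:555,:180]=b
b=cv2.resize(f[175:245,415:480],None,fx=2,fy=2);im[445:585,200:330]=b
cv2.imwrite("pics/crop1.png",im[:,:,::-1])
E
```

```text
grip [ 0.679 -0.047  0.048]
tip [0.671 0.103 0.048]
roll [0.48  0.206 0.06 ]
bottle cap [0.462 0.082 0.136]
dish [0.481 0.324 0.01 ]
saddleL [ 0.443 -0.159  0.08 ]
saddleR [ 0.44  -0.246  0.08 ]
hous [ 0.465 -0.098  0.085]
knob [ 0.404 -0.094  0.086]
tape [0.663 0.375 0.02 ]
vial [ 0.337 -0.259  0.05 ]
cup [ 0.336 -0.35   0.06 ]
funnel [ 0.683 -0.307  0.05 ]
pen [0.663 0.219 0.016]
```

View pics/crop1.png

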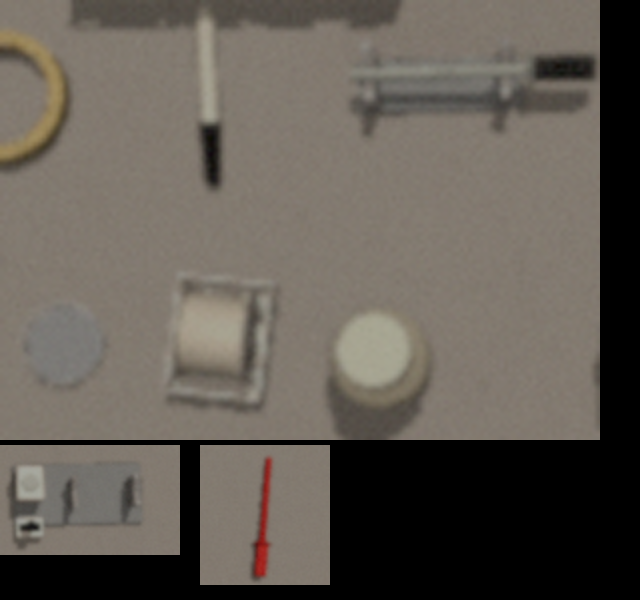

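The crop confirms the layout. The steel rod with the black grip lies in the rest at crop (355–595, 70), and the red one is a decoy. The roll is in the tray, the bottle is on its -y side, and the dish is on its +y side, so the rod must enter from +y with the tip pointing to -y. I'm moving above the grip.

jog_arm(
  moves="85 20 -12 0 0 0 0;85 34 -20 1 0 0 0;85 34 -20 1 0 0 0;85 34 -20 1 0 0 0;85 34 -20 1 0 0 0;85 34 -20 1 0 0 0;85 34 -20 1 0 0 0;85 34 -20 1 0 0 0;85 34 -20 1 0 0 0;85 34 -20 1 0 0 0",
)

```text
time: 0.93
position: [0.4714, -0.3056, 0.2221]
eef_rot: [-3.087, -0.584, 0.0]
contact_force: [1.0, -0.7, 0.3]
width: 0.0847
grasp_force: 0.0
```

jog_arm(
  moves="85 34 -20 1 0 0 0;85 34 -20 1 0 0 0;85 34 -20 1 0 0 0;85 34 -20 1 0 0 0;85 34 -20 1 0 0 0;85 34 -20 1 0 0 0;85 34 -20 1 0 0 0;85 34 -20 1 0 0 0;85 10 -10 0 0 0 -1;85 0 0 0 0 0 -1",
)

```text
time: 1.77
position: [0.6722, -0.0397, 0.2131]
eef_rot: [-3.0, -0.919, 0.0]
contact_force: [-1.8, 0.8, 0.2]
width: 0.0847
grasp_force: 0.0
```

jog_arm(
  moves="85 0 0 0 0 0 -1;85 0 0 0 0 0 -1;85 0 0 0 0 0 -1;85 0 0 0 0 0 -1;85 0 0 0 0 0 -1;85 0 0 0 0 0 -1;85 0 0 0 0 0 -1;85 0 0 0 0 0 -1;85 0 0 0 0 0 -1;85 0 0 0 0 0 0",
)

```text
time: 2.6
position: [0.6709, -0.0463, 0.2137]
eef_rot: [-2.265, -2.176, 0.001]
contact_force: [-0.2, 0.2, 0.4]
width: 0.0851
grasp_force: 0.0
```

```bash
cat >> h.py <<'E'
def grab(name,fn):
    from rig import ctrl
    import pickle
    s=ctrl.get_state();f=ctrl.grab_frame(name)
    cv2.imwrite(f"pics/{fn}.png",f["frame"][:,:,::-1]);pickle.dump((s,f),open(fn+".pkl","wb"))
    return s,f,cam(f,s)
def togo(s,target,yaw):
    """tool-frame shift (mm) and turn (units of 6 deg) to a tool-down pose, yaw of tool x in deg"""
    R=Ro.from_rotvec(s["eef_rot"]);T=Ro.from_euler("z",yaw,degrees=True)*Ro.from_euler("x",180,degrees=True)
    print("shift",(R.inv().apply(np.array(target)-s["position"])*1000).round(1),"turn",(np.degrees((R.inv()*T).as_rotvec())/6).round(2),"tilt/yaw",R.inv().apply([0,0,1]).round(3))
E
python3 - <<'E'
from h import *
s,f,c=grab("wrist","w1");print(s["joint_pos"].round(3),f["tool_from_camera"],f["camera_matrix"][0,0],f["k1"])
E
```

```text
[ 0.397  0.444 -0.547  1.401  0.23   1.361 -0.195] [[ 3.34386931e-04 -9.51327561e-01 -3.08181376e-01  8.09517977e-02]
 [ 9.99999120e-01  7.13801216e-04 -1.11840675e-03 -9.22111743e-04]
 [ 1.28395141e-03 -3.08180731e-01  9.51326962e-01 -1.42822081e-01]
 [ 0.00000000e+00  0.00000000e+00  0.00000000e+00  1.00000000e+00]] 336.1318017005777 -0.03158290825652742
```

View pics/w1.png

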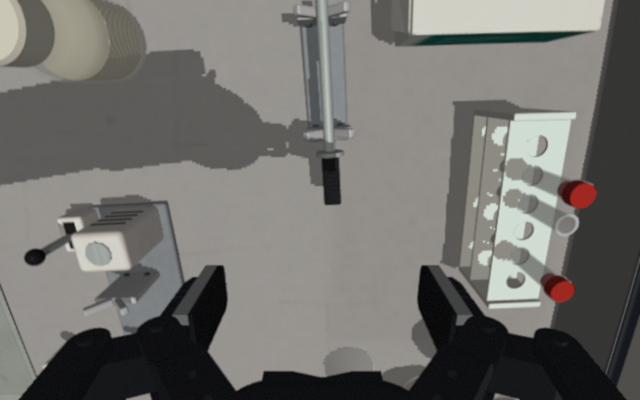

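The wrist view shows the grip as a black bar from about (331,157) to (332,204), with the collar at row 154 and the rod running up to (321,0). The fingers are at the bottom. I'm measuring these by mask.

```bash
cat >> h.py <<'E'
def blob(m,seed=None,lo=30):
    """largest component of a mask: centroid, box, min-area rect"""
    n,l,st,ce=cv2.connectedComponentsWithStats(m.astype(np.uint8));i=1+np.argmax(st[1:,4])
    return ce[i],st[i],cv2.minAreaRect(np.argwhere(l==i)[:,::-1].astype(np.float32))
E
python3 - <<'E'
from h import *;import pickle
s,f=pickle.load(open("w1.pkl","rb"));c=cam(f,s);im=f["frame"].astype(int)
m=np.zeros(im.shape[:2],bool);m[140:215,300:360]=im[140:215,300:360].max(2)<70
ce,st,r=blob(m);print(ce,st,r)
b=cv2.boxPoints(r);b=b[np.argsort(b[:,1])];far=b[:2].mean(0);near=b[2:].mean(0)
P=onplane(c,[far,near,ce],.056);print(P.round(4),np.linalg.norm(P[0]-P[1]), np.linalg.norm(np.diff(onplane(c,b[:2],.056),axis=0)))
# rod: bright/grey ridge rows
for v in (20,50,80,110,140):
    print(v,[int(x) for x in im[v,308:350].mean(1)])
E
```

```text
[330.69001297 180.12970169] [321 157  20  48 771] ((330.4095153808594, 180.59954833984375), (46.804107666015625, 17.218584060668945), 87.27368927001953)
[[ 0.6772 -0.0198  0.056 ]
 [ 0.6778 -0.0642  0.056 ]
 [ 0.6777 -0.0411  0.056 ]] 0.04438749705069774 0.015508438562014254
20 [80, 78, 76, 74, 69, 65, 61, 62, 76, 100, 122, 139, 150, 162, 174, 178, 172, 160, 146, 127, 96, 72, 69, 71, 70, 70, 72, 70, 72, 72, 71, 71, 72, 71, 70, 70, 78, 99, 127, 141, 142, 142]
50 [92, 85, 85, 84, 84, 86, 86, 85, 85, 86, 91, 108, 129, 142, 149, 163, 180, 181, 170, 153, 138, 126, 129, 136, 139, 138, 138, 139, 140, 137, 136, 136, 137, 136, 133, 125, 126, 134, 138, 140, 141, 140]
80 [93, 85, 84, 85, 83, 84, 84, 84, 85, 98, 116, 116, 108, 115, 134, 148, 155, 172, 184, 179, 163, 146, 129, 124, 132, 136, 137, 137, 138, 138, 138, 137, 138, 138, 138, 136, 128, 123, 132, 140, 142, 143]
110 [117, 125, 111, 87, 83, 83, 83, 81, 83, 81, 81, 89, 110, 113, 109, 124, 141, 157, 171, 183, 185, 171, 152, 135, 122, 127, 136, 138, 138, 138, 138, 137, 136, 136, 137, 137, 136, 127, 120, 130, 140, 141]
140 [86, 83, 79, 77, 77, 78, 76, 75, 76, 74, 75, 74, 73, 77, 79, 76, 88, 107, 130, 152, 175, 185, 180, 164, 146, 127, 112, 116, 126, 132, 133, 132, 131, 130, 129, 128, 129, 130, 132, 136, 138, 140]
```

Run:
```python
from h import *;import pickle
s,f=pickle.load(open("w1.pkl","rb"));c=cam(f,s)
P=onplane(c,[(323,20),(324.6,50),(326.2,80),(327.7,110),(329.2,140)],.053);print(P.round(4))
d=P[0]-P[-1];yaw=np.degrees(np.arctan2(d[1],d[0]));print(yaw)
u=d/np.linalg.norm(d);g=np.array([.6776,-.0425,.048]);t=g+u*.006;t[2]=.048-.019;print(t)
togo(s,t,yaw)
```

```text
[[ 0.6759  0.0926  0.053 ]
 [ 0.6763  0.0699  0.053 ]
 [ 0.6768  0.0461  0.053 ]
 [ 0.6772  0.0213  0.053 ]
 [ 0.6776 -0.0048  0.053 ]]
91.02792094473523
[ 0.67749236 -0.03650097  0.029     ]
shift [ 10.    6.4 184.7] turn [-0.01 -0.   -0.56] tilt/yaw [ 0.    -0.001 -1.   ]
```

jog_arm(
  moves="85 5 3 20 0 0 -0.3;85 5 3.4 25 0 0 -0.26;85 0 0 25 0 0 0;85 0 0 25 0 0 0;85 0 0 25 0 0 0;85 0 0 25 0 0 0;85 0 0 20 0 0 0;85 0 0 15 0 0 0;85 0 0 4.5 0 0 0;85 0 0 0 0 0 0",
)

```text
time: 3.48
position: [0.6772, -0.0363, 0.0287]
eef_rot: [-2.207, -2.233, 0.002]
contact_force: [0.0, -0.2, 0.9]
width: 0.0848
grasp_force: 0.0
```

jog_arm(
  moves="16 0 0 0 0 0 0;10 0 0 0 0 0 0;10 0 0 0 0 0 0;10 0 0 0 0 0 0;10 0 0 0 0 0 0;10 0 0 0 0 0 0;10 0 0 0 0 0 0;10 0 0 0 0 0 0;10 0 0 0 0 0 0",
)

```text
time: 4.23
position: [0.6785, -0.0363, 0.0304]
eef_rot: [2.206, 2.235, 0.002]
contact_force: [3.2, -0.5, 1.8]
width: 0.0149
grasp_force: 60.1
```

Gripped with 60 N. Now I lift it and go look at the roll from close by.

jog_arm(
  moves="10 0 0 -8 0 0 0;10 0 0 -15 0 0 0;10 0 0 -25 0 0 0;10 0 0 -25 0 0 0;10 0 0 -25 0 0 0;10 10 -6 -25 0 0 0;10 20 -13 -25 0 0 0;10 25 -17 -25 0 0 0;10 30 -20 -25 0 0 0;10 30 -20 -20 0 0 0",
)

```text
time: 5.07
position: [0.6003, 0.0769, 0.2493]
eef_rot: [2.207, 2.235, 0.001]
contact_force: [0.5, 1.2, -0.8]
width: 0.0145
grasp_force: 59.7
```

jog_arm(
  moves="10 30 -20 0 0 0 0;10 25 -17 0 0 0 0;10 20 -10 0 0 0 0;10 10 -5 0 0 0 0;10 0 0 0 0 0 0;10 0 0 0 0 0 0",
)

```text
time: 5.57
position: [0.5484, 0.1598, 0.247]
eef_rot: [2.205, 2.236, -0.001]
contact_force: [0.0, -1.0, -0.8]
width: 0.0151
grasp_force: 59.7
```

Run:
```python
from h import *
s,f,c=grab("wrist","w2");print(s["position"],s["joint_pos"].round(3),s["width"])
print(proj(c,[[.48,.206,.052],[.48,.234,.052],[.48,.178,.052]]))
```

```text
[0.54841412 0.15982623 0.24701714] [ 0.225  0.23  -0.685  1.61   0.149  1.354 -0.465] 0.01510146053638742
[[254.66903554 129.94013646]
 [253.3840222  100.52787345]
 [255.92279782 157.9615314 ]]
```

View pics/w2.png

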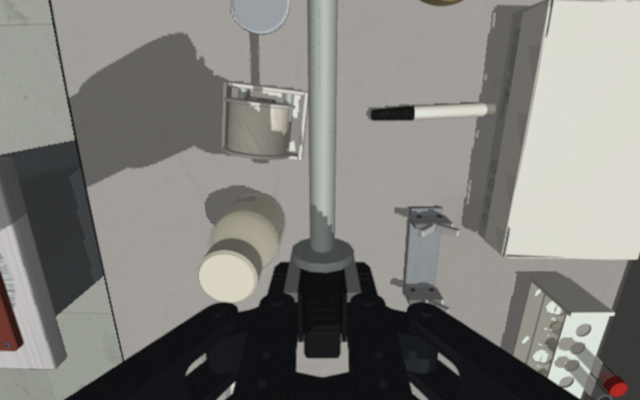

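The view shows the roll in its tray at (222–306, 82–160), partly shadowed. The bottle cap is at (229,276), the dish at (260,5), and the rod is held straight along column 322. I'm enlarging the roll.

Run:
```python
from h import *;import pickle
s,f=pickle.load(open("w2.pkl","rb"))
a=cv2.resize(f["frame"][72:170,210:315],None,fx=6,fy=6,interpolation=cv2.INTER_CUBIC)
cv2.imwrite("pics/w2c.png",cv2.convertScaleAbs(a,alpha=1.5)[:,:,::-1])
```

```text
(no output)
```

View pics/w2c.png

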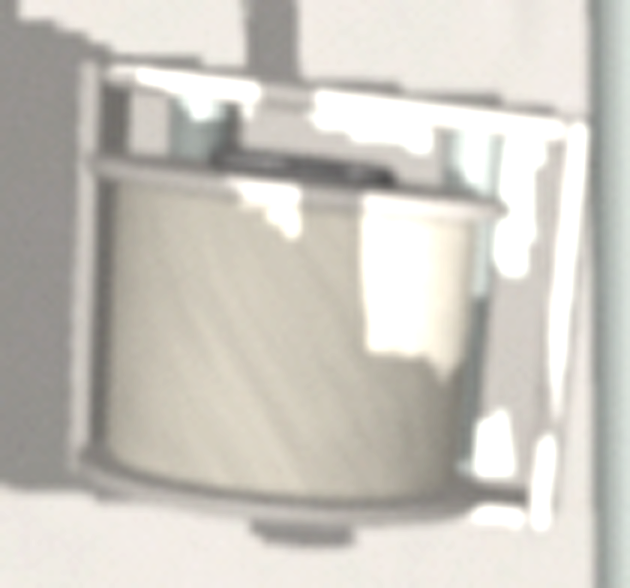

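The enlarged crop shows the tray's top edge from crop (92,68) to (578,122). The far flange's ends are at (90,160) and (500,208), and the near flange's at (80,465) and (530,495). The core ends stick out at about (305,165) and (303,540).

Run:
```python
from h import *;import pickle
s,f=pickle.load(open("w2.pkl","rb"));c=cam(f,s)
q=lambda p:(210+(p[0]+.5)/6-.5,72+(p[1]+.5)/6-.5)
P=lambda p,z:onplane(c,[q(p)],z)[0]
for n,a,b in[("far",(90,160),(500,208)),("near",(80,462),(530,497))]:
    A,B=P(a,.062),P(b,.0487);print(n,A.round(4),B.round(4),"w",np.linalg.norm((A-B)).round(4),"mid",((A+B)/2).round(4),"ang",np.degrees(np.arctan2(*(B-A)[1::-1])).round(2))
A,B=P((92,68),.026),P((578,122),.026);C=P((540,525),.026);print("tray",A,B,C,np.linalg.norm(A-B),np.linalg.norm(C-B),np.degrees(np.arctan2(*(B-A)[1::-1])),np.degrees(np.arctan2(*(B-C)[1::-1])))
print("core ends",P((305,165),.06).round(4),P((303,545),.05).round(4))
# held rod: peak columns vs rows
im=f["frame"].mean(2)
for v in(10,60,120,180,230):
    e=np.where(np.abs(np.diff(im[v,300:345]))>12)[0]+300;print(v,e)
```

```text
far [0.455 0.236 0.062] [0.5179 0.229  0.0487] w 0.0646 mid [0.4864 0.2325 0.0554] ang -6.37
near [0.45   0.1887 0.062 ] [0.5224 0.1816 0.0487] w 0.074 mid [0.4862 0.1852 0.0554] ang -5.62
tray [0.44635632 0.2506029  0.026     ] [0.52952978 0.24266254 0.026     ] [0.52261703 0.17255088 0.026     ] 0.08355161605918668 0.07045161782922141 -5.453357028615661 84.36904814271696
core ends [0.4883 0.2355 0.06  ] [0.4837 0.1731 0.05  ]
10 [306 307 320 337]
60 [306 307 334 336]
120 [301 302 304 305 307 308 335 336]
180 [308 309 334 335]
230 [308 309 310 334 335]
```

Measured: the tray is 84x70 mm as seen (88x72 given), with yaw -5.5°. The bore axis passes through (0.4855, 0.209), with the tip to point towards about -95°. I'm moving to the +y side and turning the spindle half round.

jog_arm(
  moves="10 15 -2 0 0 0 0;10 25 -4 0 0 0 0;10 35 -6 0 0 0 0;10 35 -6 0 0 0 0;10 35 -6 0 0 0 0;10 35 -6 0 0 0 0;10 30 -5 0 0 0 0;10 22 -4 0 0 0 0;10 10 -2 0 0 0 0;10 2 0 0 0 0 -0.5",
)

```text
time: 6.45
position: [0.5039, 0.4049, 0.2459]
eef_rot: [-2.146, -2.293, 0.001]
contact_force: [-0.9, 0.0, -1.3]
width: 0.0151
grasp_force: 59.7
```

jog_arm(
  moves="10 0 0 0 0 0 -1;10 0 0 0 0 0 -1;10 0 0 0 0 0 -1;10 0 0 0 0 0 -1;10 0 0 0 0 0 -1;10 0 0 0 0 0 -1;10 0 0 0 0 0 -1;10 0 0 0 0 0 -1;10 0 0 0 0 0 -1;10 0 0 0 0 0 -1",
)

```text
time: 7.28
position: [0.506, 0.4014, 0.246]
eef_rot: [0.71, 3.06, -0.002]
contact_force: [0.8, 0.7, -0.7]
width: 0.0147
grasp_force: 59.7
```

jog_arm(
  moves="10 0 0 0 0 0 -1;10 0 0 0 0 0 -1;10 0 0 0 0 0 -1;10 0 0 0 0 0 -1;10 0 0 0 0 0 -1;10 0 0 0 0 0 -1;10 0 0 0 0 0 -1;10 0 0 0 0 0 -1;10 0 0 0 0 0 -1;10 0 0 0 0 0 -1",
)

```text
time: 8.12
position: [0.5061, 0.4015, 0.2459]
eef_rot: [0.915, -3.005, 0.002]
contact_force: [-0.2, 0.6, -0.6]
width: 0.0146
grasp_force: 59.7
```

jog_arm(
  moves="10 0 0 0 0 0 -1;10 0 0 0 0 0 -1;10 0 0 0 0 0 -1;10 0 0 0 0 0 -1;10 0 0 0 0 0 -1;10 0 0 0 0 0 -1;10 0 0 0 0 0 -1;10 0 0 0 0 0 -1;10 0 0 0 0 0 -0.5;10 0 0 0 0 0 0",
)

```text
time: 8.95
position: [0.506, 0.4016, 0.2458]
eef_rot: [2.116, -2.321, 0.001]
contact_force: [-0.1, -0.7, -1.1]
width: 0.0147
grasp_force: 59.7
```

Run:
```python
from h import *
s,f,c=grab("wrist","w3");print(s["position"],s["joint_pos"].round(3),s["width"])
# held rod centre line in the tool frame
im=f["frame"].mean(2);uv=[]
for v in range(10,215,15):
    d=np.diff(cv2.GaussianBlur(im,(3,3),0)[v,295:350]);print(v,295+np.argmax(np.abs(d[:22])),295+27+np.argmax(np.abs(d[27:])))
togo(s,[.5036,.404,.0344],264.7)
s,f,c=grab("top","t3");s,f,c=grab("scene","s3")
```

```text
[0.50596169 0.40161004 0.24579471] [ 0.084  0.621 -1.257  1.408  0.587  1.527  1.912] 0.014715943868941825
10 309 337
25 306 337
40 306 336
55 306 336
70 307 336
85 307 336
100 307 336
115 307 335
130 307 335
145 307 335
160 308 335
175 308 335
190 308 335
205 308 334
shift [ -2.5   2.5 211.4] turn [ 0.   -0.01  0.  ] tilt/yaw [ 0.001  0.    -1.   ]
```

Run:
```python
from h import *;import pickle
s,f=pickle.load(open("w3.pkl","rb"));T=np.array(f["tool_from_camera"]);K=f["camera_matrix"];k=np.array([f["k1"],0,0,0.])
im=cv2.GaussianBlur(f["frame"].mean(2),(1,5),0)
x=[];w=[];y=[]
def sub(d,i):
    a=np.abs(d[i-2:i+3]);return (a*np.arange(i-2,i+3)).sum()/a.sum()
for v in range(25,210,4):
    d=np.diff(im[v,295:350]);l=sub(d,4+np.argmax(np.abs(d[4:22])));r=sub(d,27+np.argmax(np.abs(d[27:50])))
    p=cv2.undistortPoints(np.array([[[295.5+l,v]],[[295.5+r,v]]],float),K,k).reshape(-1,2)
    ray=np.c_[p,[1,1]]@T[:3,:3].T
    # tool-frame rays from camera: y slope per unit along (x,z); width 10mm
    n=ray/ray[:,2:]  # per unit tool z
    dy=n[1,1]-n[0,1];h=.0100/dy   # tool z distance from camera
    m=n.mean(0);x.append(T[0,3]+m[0]*h);w.append(T[2,3]+h);y.append(T[1,3]+m[1]*h)
x,w,y=map(np.array,(x,w,y))
A=np.polyfit(x,w,1);B=np.polyfit(x,y,1);print(x[[0,-1]],"tool z at x=.086, slope",np.polyval(A,.086),A[0],"res",np.std(w-np.polyval(A,x)));print("tool y at .086, slope",np.polyval(B,.086),B[0],K[0,2])
for n in("t3","s3"):
    s2,g=pickle.load(open(n+".pkl","rb"));c=cam(g)
    R=Ro.from_rotvec(s["eef_rot"]);print(n,proj(c,[s["position"]+R.apply([a,0,-.0176]) for a in(.02,.086,.151)]).round(1).tolist())
g=pickle.load(open("t3.pkl","rb"))[1]["frame"];h=pickle.load(open("s3.pkl","rb"))[1]["frame"]
a=cv2.resize(g[170:260,150:270],None,fx=5,fy=5,interpolation=cv2.INTER_CUBIC);b=cv2.resize(h[110:200,225:345],None,fx=5,fy=5,interpolation=cv2.INTER_CUBIC)
np.save("crop.npy",0);cv2.imwrite("pics/c3t.png",a[:,:,::-1]);cv2.imwrite("pics/c3s.png",b[:,:,::-1])
```

```text
[0.10040115 0.03429472] tool z at x=.086, slope -0.016632153972669622 0.01713621134415886 res 0.001022981194784908
tool y at .086, slope 0.0012036067582329303 0.0006374232017167879 321.9448882273079
t3 [[157.4, 208.5], [184.0, 210.8], [210.4, 213.2]]
s3 [[266.1, 94.6], [271.2, 103.9], [276.6, 113.5]]
```

The held rod is straight to about 1° (slight droop) and about 17 mm above the TCP. I correct the droop and descend beside the roll.

jog_arm(
  moves="10 -1 1 10 0 0.08 0;10 -1.5 1.5 25 0 0.08 0;10 0 0 30 0 0 0;10 0 0 30 0 0 0;10 0 0 30 0 0 0;10 0 0 30 0 0 0;10 0 0 25 0 0 0;10 0 0 20 0 0 0;10 0 0 8 0 0 0;10 0 0 3 0 0 0",
)

```text
time: 9.93
position: [0.5006, 0.4026, 0.0336]
eef_rot: [2.107, -2.31, 0.018]
contact_force: [-0.0, -0.0, -0.4]
width: 0.0149
grasp_force: 59.7
```

Run:
```python
from h import *
s,f,c=grab("wrist","w4");print(s["position"],s["joint_pos"].round(3),s["contact_force"].round(2))
togo(s,[.5036,.404,.0344],264.7);togo(s,[.4935,.2946,.0344],264.7)
```

```text
[0.50063716 0.40260124 0.03355729] [ 0.018  0.795 -1.112  1.627  0.756  1.227  1.789] [-0.03 -0.01 -0.43]
shift [-1.6 -2.8 -0.9] turn [ 0.02 -0.18  0.01] tilt/yaw [ 0.019  0.002 -1.   ]
shift [108.2  -2.8   1.2] turn [ 0.02 -0.18  0.01] tilt/yaw [ 0.019  0.002 -1.   ]
```

View pics/w4.png

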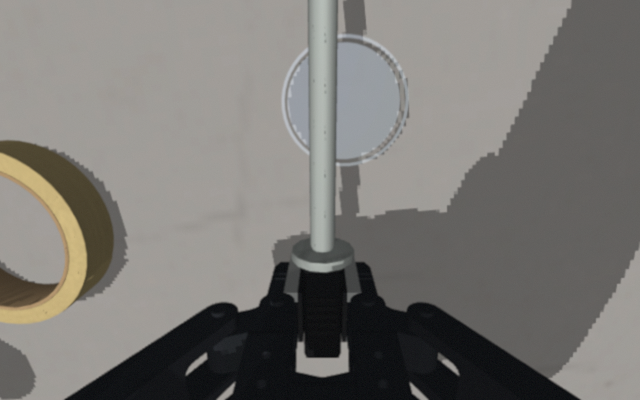

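The view shows the dish at (345,100) under the rod and the rod clear of everything. I correct the lateral offset by 2.8 mm and push in gently.

jog_arm(
  moves="10 0 -1.5 -0.5 0 0 0;10 0 -1.3 -0.5 0 0 0;10 4 0 0.1 0 0 0;10 6 0 0.1 0 0 0;10 6 0 0.1 0 0 0;10 6 0 0.1 0 0 0;10 6 0 0.1 0 0 0;10 6 0 0.1 0 0 0;10 6 0 0.1 0 0 0;10 0 0 0 0 0 0",
)

```text
time: 10.82
position: [0.5008, 0.3617, 0.0364]
eef_rot: [2.107, -2.312, 0.019]
contact_force: [0.7, 1.0, -1.6]
width: 0.0149
grasp_force: 59.7
```

Run:
```python
from h import *
from rig import ctrl
s=ctrl.get_state();print(s["contact_force"].round(2),s["moment"].round(2),s["joint_pos"].round(2))
togo(s,[.4935,.2946,.0344],264.7)
p=s["position"]; u=np.array([.0924,.9957]); d=p[:2]-[.4855,.209];print("along",d@u,"lateral",d@[u[1],-u[0]])
s,f,c=grab("top","t5")
g=pickle=None
import pickle
g0=pickle.load(open("t3.pkl","rb"))[1]["frame"];g=f["frame"]
im=np.vstack([cv2.resize(x[195:255,175:285],None,fx=5,fy=5,interpolation=cv2.INTER_CUBIC) for x in(g0,g)]);cv2.imwrite("pics/c5.png",im[:,:,::-1])
```

```text
[ 0.69  0.95 -1.64] [ 0.06 -0.06  0.01] [ 0.11  0.76 -1.14  1.69  0.74  1.2   1.83]
shift [67.4  1.1  3.2] turn [-0.   -0.17  0.  ] tilt/yaw [ 0.018 -0.    -1.   ]
along 0.1534227837919366 lateral 0.001165540472249544
```

View pics/c5.png

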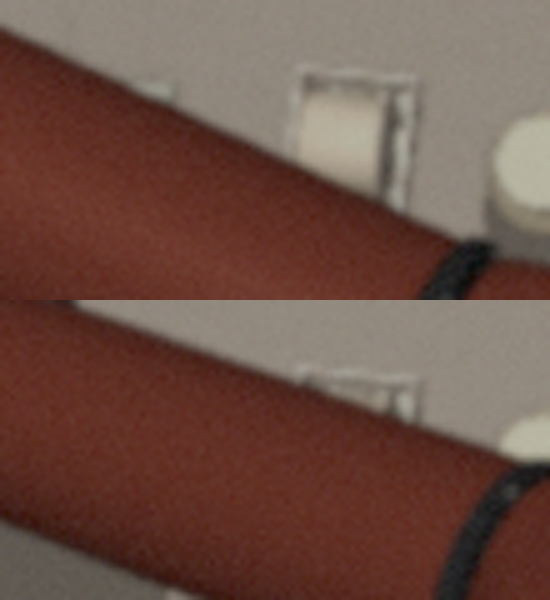

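The arm hides part of the view, but the roll's right edge is still at about x=388 in both halves and the gap to the tray wall remains. With forces under 2 N, the rod is in the bore. I continue.

jog_arm(
  moves="10 4 0.3 0.8 0 0 0;10 6 0.3 0.5 0 0 0;10 6 0.3 0.3 0 0 0;10 7 0.2 0.1 0 0 0;10 7 0 0.1 0 0 0;10 6 0 0.1 0 0 0;10 3 0 0 0 0 0;10 0 0 0 0 0 0",
)

```text
time: 11.53
position: [0.4962, 0.3235, 0.0353]
eef_rot: [2.108, -2.312, 0.018]
contact_force: [0.3, -0.4, -1.1]
width: 0.0151
grasp_force: 59.7
```

jog_arm(
  moves="10 4 0 0.3 0 0 0;10 6 0 0.2 0 0 0;10 7 0 0.2 0 0 0;10 6 0 0.2 0 0 0;10 4 0 0.1 0 0 0;10 1 0 0 0 0 0;10 0 0 0 0 0 0",
)

```text
time: 12.12
position: [0.4935, 0.2962, 0.0348]
eef_rot: [2.109, -2.312, 0.018]
contact_force: [-0.7, -0.0, -1.0]
width: 0.0149
grasp_force: 59.7
```

Run:
```python
from h import *
s,f,c=grab("wrist","w6");print(s["position"],s["contact_force"].round(2),s["joint_pos"].round(2))
d=s["position"][:2]-[.4855,.209];u=np.array([.0924,.9957]);print("along",d@u,"lat",d@[u[1],-u[0]])
```

```text
[0.49347749 0.29616772 0.03480488] [-0.75 -0.03 -0.97] [ 0.27  0.7  -1.18  1.8   0.72  1.16  1.9 ]
along 0.08753002041628996 lat -0.00011110618771810669
```

View pics/w6.png

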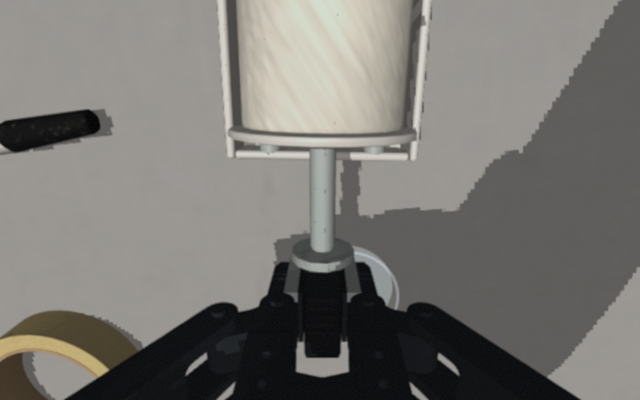

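The rod passes through the roll. The flange is at (229–418, 137) and the rod sits centred in it, between the collar at row 250 and the flange. I check the along-bore centring, then lift.

Run:
```python
from h import *;import pickle
s,f=pickle.load(open("w6.pkl","rb"));c=cam(f,s);R=Ro.from_rotvec(s["eef_rot"])
P=onplane(c,[(229,138),(418,138)],.055);print(R.inv().apply(P-s["position"]).round(4),np.linalg.norm(P[0]-P[1]))
P=onplane(c,[(323,133),(323,147)],.086);print(R.inv().apply(P-s["position"]).round(4))
```

```text
[[ 0.0623 -0.0328 -0.0191]
 [ 0.0623  0.0363 -0.0191]] 0.06908617369693232
[[ 0.0675  0.0014 -0.0501]
 [ 0.0637  0.0014 -0.0501]]
```

jog_arm(
  moves="10 0 0 -2 0 0 0;10 0 0 -3 0 0 0;10 0 0 -4 0 0 0;10 0 0 -5 0 0 0;10 0 0 -6 0 0 0;10 0 0 -8 0 0 0;10 0 0 -10 0 0 0;10 0 0 -12 0 0 0;10 0 0 -12 0 0 0;10 0 0 -12 0 0 0",
)

```text
time: 13.0
position: [0.4935, 0.2982, 0.1104]
eef_rot: [2.11, -2.312, 0.018]
contact_force: [0.2, 0.1, -2.4]
width: 0.0147
grasp_force: 59.5
```

jog_arm(
  moves="10 0 0 -15 0 0 0;10 0 0 -15 0 0 0;10 0 0 -15 0 0 0;10 0 0 -15 0 0 0;10 0 0 -15 0 0 0;10 0 0 -15 0 0 0;10 0 0 -15 0 0 0;10 0 0 -15 0 0 0;10 0 0 -8 0 0 0;10 0 0 0 0 0 0",
)

```text
time: 13.83
position: [0.4941, 0.3009, 0.239]
eef_rot: [2.111, -2.313, 0.019]
contact_force: [0.0, -0.1, -2.4]
width: 0.015
grasp_force: 59.5
```

```bash
cat >> h.py <<'E'
def sub(d,i):
    a=np.abs(d[i-2:i+3]);return (a*np.arange(i-2,i+3)).sum()/a.sum()
def rod(s,f,rows):
    """held rod (10 mm) in the tool frame from its seen width: heights and slope"""
    T=np.array(f["tool_from_camera"]);K=f["camera_matrix"];k=np.array([f["k1"],0,0,0.]);im=cv2.GaussianBlur(f["frame"].mean(2),(1,5),0);o=[]
    for v in rows:
        d=np.diff(im[v,295:350]);l=sub(d,4+np.argmax(np.abs(d[4:22])));r=sub(d,27+np.argmax(np.abs(d[27:50])))
        n=np.c_[cv2.undistortPoints(np.array([[[295.5+l,v]],[[295.5+r,v]]],float),K,k).reshape(-1,2),[1,1]]@T[:3,:3].T
        n/=n[:,2:];h=.01/(n[1,1]-n[0,1]);m=n.mean(0);o.append([T[0,3]+m[0]*h,T[1,3]+m[1]*h,T[2,3]+h])
    o=np.array(o);A=np.polyfit(o[:,0],o[:,2],1);print("x range",o[[0,-1],0].round(4),"y",o[:,1].mean().round(4),"z at .04",np.polyval(A,.04).round(4),"slope",A[0].round(4))
E
python3 - <<'E'
from h import *
s,f,c=grab("wrist","w7");print(s["position"],s["contact_force"].round(2),s["moment"].round(2),s["joint_pos"].round(2));rod(s,f,range(165,236,3))
E
```

```text
[0.4941259  0.3008692  0.23895649] [ 0.04 -0.06 -2.44] [0.22 0.02 0.02] [ 0.33  0.46 -1.26  1.58  0.45  1.44  2.08]
x range [0.0517 0.0231] y 0.0012 z at .04 -0.0168 slope -0.0662
```

View pics/w7.png

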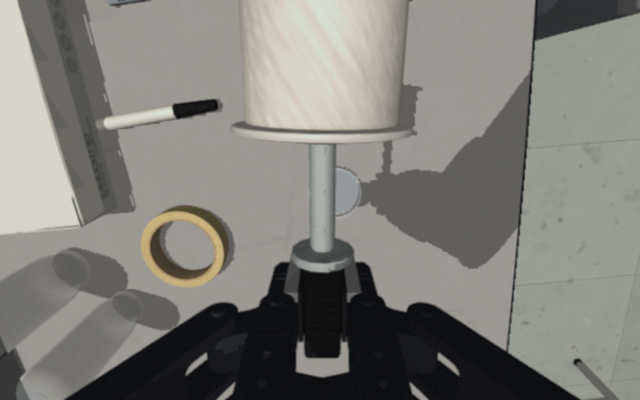

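The roll (about 2 N) hangs on the spindle, with the flange at (232–414, 130), well clear of the fingers. Step 1 is done. Next I locate the dispenser by masks from the first top and wrist frames.

Run:
```python
from h import *;import pickle
D=pickle.load(open("f0.pkl","rb"));ct=cam(D["top"]);im=D["top"]["frame"].astype(int)
def roi(im,m,u0,u1,v0,v1):
    M=np.zeros(im.shape[:2],bool);M[v0:v1,u0:u1]=m[v0:v1,u0:u1];return M
w=im.min(2)>165
ce,st,r=blob(roi(im,w,335,365,212,242));print("housing top",ce,st,r,onplane(ct,[ce],.085)[0].round(4))
dk=im.max(2)<60
try:
    ce,st,r=blob(roi(im,dk,340,360,242,262));print("knob top",ce,st,onplane(ct,[ce],.086)[0].round(4))
except Exception as e:print(e)
# plate: bluish-grey versus warm table
pl=(im[:,:,2]-im[:,:,0]>-6)
ce,st,r=blob(roi(im,pl,335,420,210,262));print("plate",ce,st,r);b=cv2.boxPoints(r);P=onplane(ct,b,.008);print(P.round(4))
print("gray rows"); 
for v in (222,228,234,240,246):print(v,im[v,340:412].mean(1).astype(int).tolist())
s,f=pickle.load(open("w1.pkl","rb"));c=cam(f,s);g=f["frame"].astype(int)
ce,st,r=blob(roi(g,g.max(2)<60,15,56,235,280));print("knob w1",ce,st,onplane(c,[ce],.086)[0].round(4))
ce,st,r=blob(roi(g,g.min(2)>190,70,170,195,280));print("housing w1",ce,st,r,onplane(c,cv2.boxPoints(r),.085).round(4))
```

```text
Traceback (most recent call last):
  File "h.py", line 29, in blob
    n,l,st,ce=cv2.connectedComponentsWithStats(m.astype(np.uint8));i=1+np.argmax(st[1:,4])
                                                                       ~~~~~~~~~^^^^^^^^^^
ValueError: attempt to get argmax of an empty sequence
```

Run:
```python
from h import *;import pickle
D=pickle.load(open("f0.pkl","rb"));ct=cam(D["top"]);im=D["top"]["frame"].astype(int)
def roi(m,u0,u1,v0,v1):
    M=np.zeros(m.shape,bool);M[v0:v1,u0:u1]=m[v0:v1,u0:u1];return M
def t(n,m,c,zs):
    if m.sum()==0: print(n,"none");return
    ce,st,r=blob(m);print(n,ce.round(2),st,np.round(r[2],1),[onplane(c,[ce],z)[0].round(4) for z in zs],onplane(c,cv2.boxPoints(r),zs[0])[:,:2].round(4).tolist())
G=im.mean(2)
t("housing",roi(im.min(2)>150,335,365,212,242),ct,[.085])
t("block",roi(im.min(2)>150,335,365,244,262),ct,[.036])
t("knob",roi(im.max(2)<70,340,360,242,262),ct,[.086])
t("plate",roi(im[:,:,2]-im[:,:,0]>-6,335,420,210,262),ct,[.008])
for v in (222,228,234,240,246):print(v,G[v,340:412].astype(int).tolist())
s,f=pickle.load(open("w1.pkl","rb"));c=cam(f,s);g=f["frame"].astype(int)
t("knob w1",roi(g.max(2)<60,15,56,235,280),c,[.086])
t("housing w1",roi(g.min(2)>170,70,170,195,280),c,[.085])
t("plate w1",roi(g[:,:,2]-g[:,:,0]>4,60,200,195,340),c,[.008])
```

```text
housing [349.46 223.13] [345 221  10   7  46] 90.0 [array([ 0.4815, -0.0963,  0.085 ])] [[0.4875, -0.0839], [0.4874, -0.109], [0.4706, -0.1088], [0.4707, -0.0837]]
block [345. 248.] [345 248   1   1   1] 0.0 [array([ 0.4139, -0.0853,  0.036 ])] [[0.4139, -0.0853], [0.4139, -0.0853], [0.4139, -0.0853], [0.4139, -0.0853]]
knob [349.25 250.62] [346 249   8   4  24] 90.0 [array([ 0.405 , -0.0948,  0.086 ])] [[0.4095, -0.0858], [0.4095, -0.1052], [0.4012, -0.1051], [0.4013, -0.0857]]
plate [397.25 238.98] [394 230   8  18  51] 84.3 [array([ 0.4406, -0.2406,  0.008 ])] [[0.4654, -0.2286], [0.4673, -0.2485], [0.4181, -0.2522], [0.4162, -0.2323]]
222 [98, 93, 103, 127, 153, 161, 164, 164, 164, 163, 163, 163, 164, 163, 164, 157, 136, 117, 113, 114, 113, 115, 113, 111, 110, 110, 112, 109, 112, 111, 112, 113, 113, 112, 112, 111, 113, 113, 113, 111, 111, 111, 113, 113, 110, 112, 113, 112, 111, 114, 112, 114, 112, 116, 113, 114, 112, 110, 115, 116, 115, 113, 111, 114, 113, 116, 121, 121, 117, 123, 123, 121]
228 [86, 60, 77, 122, 148, 150, 143, 147, 148, 148, 145, 148, 148, 148, 153, 155, 145, 126
[... 1108 characters left out ...]
4, 116, 114, 113, 113, 112, 114, 114, 111, 115, 112, 111, 113, 114, 113, 113, 114, 113, 111, 113, 113, 112, 110, 98, 81, 79, 90, 109, 111, 115, 109, 111, 114, 115, 113, 117, 118, 119, 121, 122]
knob w1 [ 34.97 256.48] [ 25 249  21  16 258] 90.0 [array([ 0.4038, -0.0944,  0.086 ])] [[0.3966, -0.0866], [0.4158, -0.0872], [0.4111, -0.1023], [0.3915, -0.1018]]
housing w1 [101.01 251.9 ] [  72  234   57   37 1211] 86.6 [array([ 0.4672, -0.0922,  0.085 ])] [[0.444, -0.0758], [0.4948, -0.0745], [0.4888, -0.1096], [0.436, -0.1114]]
plate w1 [156.81 278.11] [ 120  203   62  132 2773] 16.6 [array([ 0.4681, -0.1645,  0.008 ])] [[0.3987, -0.2391], [0.4846, -0.0672], [0.5351, -0.0857], [0.4564, -0.2625]]
```

Run:
```python
from h import *;import pickle
D=pickle.load(open("f0.pkl","rb"));ct=cam(D["top"]);G=D["top"]["frame"].mean(2)
print("cols ->",list(range(364,374)),list(range(393,403)))
for v in range(220,256):print(v,G[v,364:374].astype(int).tolist(),G[v,393:403].astype(int).tolist())
# plate edges: profiles along rows in plain plate columns
print([int(x) for x in G[212:262,378:390].mean(1)]);print([int(x) for x in G[212:262,358:364].mean(1)])
s,f=pickle.load(open("w1.pkl","rb"));c=cam(f,s);print(proj(c,[[.452+a,-.2005+b,.086] for a in(-.018,.018) for b in(-.043,.043)]).round(0).tolist())
```

```text
cols -> [364, 365, 366, 367, 368, 369, 370, 371, 372, 373] [393, 394, 395, 396, 397, 398, 399, 400, 401, 402]
220 [108, 109, 111, 112, 110, 108, 112, 111, 109, 109] [111, 110, 109, 113, 113, 110, 113, 115, 114, 114]
221 [112, 114, 110, 110, 110, 112, 109, 113, 110, 110] [114, 114, 114, 114, 115, 114, 114, 113, 115, 114]
222 [110, 110, 112, 109, 112, 111, 112, 113, 113, 112] [116, 113, 114, 112, 110, 115, 116, 115, 113, 111]
223 [112, 111, 110, 112, 111, 113, 111, 110, 109, 109] [112, 111, 110, 110, 113, 113, 112, 113, 113, 116]
224 [112, 111, 111, 112, 111, 112, 114, 109, 110, 110] [114, 110, 114, 114, 109, 110, 112, 108, 112, 119]
225 [113, 111, 111, 111, 112, 109, 107, 111, 112, 108] [114, 114, 115, 111, 110, 108, 102, 92, 99, 119]
226 [111, 112, 112, 114, 109, 103, 97, 105, 112, 111] [114, 112, 112, 111, 106, 94, 81, 79, 87, 110]
227 [114, 111, 113, 109, 104, 88, 81, 95, 106, 112] [113, 112, 114, 110, 102, 81, 65, 66, 78, 102]
228 [108, 111, 113, 107, 93, 70, 74, 88, 103, 110] [112, 115, 109, 99, 85, 68, 54, 58, 78, 99]
229 [112, 112, 110, 98, 74, 58, 66, 92, 108, 108] [113, 113, 
[... 2413 characters left out ...]
, 119, 118, 120, 117, 121, 118]
255 [122, 123, 118, 120, 120, 121, 119, 120, 121, 123] [121, 121, 119, 121, 122, 117, 119, 120, 120, 119]
[120, 120, 120, 120, 121, 120, 113, 110, 111, 112, 112, 112, 111, 112, 111, 113, 113, 113, 113, 113, 113, 113, 112, 113, 112, 113, 113, 113, 113, 113, 113, 113, 114, 114, 113, 112, 106, 95, 105, 117, 120, 120, 121, 120, 120, 120, 121, 120, 120, 120]
[119, 119, 120, 120, 119, 120, 117, 110, 110, 112, 113, 112, 112, 112, 112, 113, 113, 112, 113, 113, 114, 113, 114, 113, 113, 112, 114, 113, 113, 114, 114, 113, 113, 113, 114, 113, 110, 99, 92, 106, 118, 120, 120, 120, 120, 120, 120, 122, 121, 121]
[[106.0, 383.0], [84.0, 314.0], [139.0, 383.0], [120.0, 313.0]]
```

Seat estimate: yaw about +1.9° (from the saddles, plate edges and housing), rod middle at about (0.455, -0.199). I turn the loaded spindle back smoothly, in place and at height.

jog_arm(
  moves="10 0 0 0 0 0 0.2;10 0 0 0 0 0 0.4;10 0 0 0 0 0 0.6;10 0 0 0 0 0 0.8;10 0 0 0 0 0 1;10 0 0 0 0 0 1;10 0 0 0 0 0 1;10 0 0 0 0 0 1;10 0 0 0 0 0 1;10 0 0 0 0 0 1",
)

```text
time: 14.72
position: [0.4932, 0.2996, 0.2356]
eef_rot: [0.979, -2.976, 0.024]
contact_force: [0.6, 0.8, -2.6]
width: 0.0153
grasp_force: 59.5
```

jog_arm(
  moves="10 0 0 0 0 0 1;10 0 0 0 0 0 1;10 0 0 0 0 0 1;10 0 0 0 0 0 1;10 0 0 0 0 0 1;10 0 0 0 0 0 1;10 0 0 0 0 0 1;10 0 0 0 0 0 1;10 0 0 0 0 0 1;10 0 0 0 0 0 1",
)

```text
time: 15.55
position: [0.4932, 0.2996, 0.2355]
eef_rot: [0.642, 3.075, -0.028]
contact_force: [-0.3, 0.2, -2.8]
width: 0.0151
grasp_force: 59.5
```

jog_arm(
  moves="10 0 0 0 0 0 1;10 0 0 0 0 0 1;10 0 0 0 0 0 1;10 0 0 0 0 0 1;10 0 0 0 0 0 1;10 0 0 0 0 0 1;10 0 0 0 0 0 0.8;10 0 0 0 0 0 0.6;10 0 0 0 0 0 0.4;10 0 0 0 0 0 0",
)

```text
time: 16.38
position: [0.4931, 0.2996, 0.2355]
eef_rot: [1.802, 2.564, -0.026]
contact_force: [-0.1, -0.0, -3.6]
width: 0.0151
grasp_force: 59.5
```

Run:
```python
from h import *
s,f,c=grab("wrist","w8");print(s["position"],s["contact_force"].round(2),s["joint_pos"].round(2));rod(s,f,range(165,236,3))
togo(s,[.457,-.2848,.20],91.9)
print("col 285:",[int(x) for x in f["frame"].mean(2)[110:165,285]]);import pickle
print("w7:",[int(x) for x in pickle.load(open("w7.pkl","rb"))[1]["frame"].mean(2)[110:165,285]])
```

```text
[0.49314186 0.29956682 0.23545974] [-0.14 -0.04 -3.59] [ 0.01  0.28 -0.77  1.6   0.21  1.36 -0.44]
x range [0.0559 0.0367] y -0.0004 z at .04 -0.0232 slope 0.4016
shift [-536.9 -231.7   46.1] turn [-0.06  0.16  2.99] tilt/yaw [-0.016 -0.009 -1.   ]
col 285: [190, 185, 173, 169, 176, 182, 187, 191, 185, 163, 138, 127, 127, 127, 125, 125, 124, 119, 101, 84, 82, 85, 95, 114, 124, 124, 124, 122, 120, 119, 116, 117, 136, 149, 151, 150, 151, 150, 150, 150, 150, 150, 150, 150, 149, 150, 149, 150, 151, 150, 149, 150, 151, 151, 150]
w7: [206, 205, 205, 205, 205, 206, 207, 208, 207, 209, 209, 209, 209, 207, 206, 205, 202, 191, 153, 106, 88, 93, 126, 179, 204, 207, 207, 202, 196, 196, 189, 161, 147, 150, 152, 151, 151, 151, 153, 152, 153, 151, 151, 153, 152, 151, 151, 151, 151, 152, 153, 153, 152, 153, 154]
```

The flange's image position is unchanged, so the roll has not slid. I finish the yaw, re-level (the tilt flipped with the half turn), and carry it over.

jog_arm(
  moves="10 0 0 0 -0.02 0.1 0.6;10 0 0 0 -0.02 0.1 0.9;10 0 0 0 -0.02 0.1 0.9;10 0 0 0 0 0.03 0.6;10 -5 0 0 0 0 0;10 -10 -1 0 0 0 0;10 -15 -2 0 0 0 0;10 -20 -2 0 0 0 0;10 -25 -2 0 0 0 0;10 -25 -2 0 0 0 0",
)

```text
time: 17.27
position: [0.4875, 0.1983, 0.2345]
eef_rot: [-2.168, -2.253, -0.016]
contact_force: [1.0, -0.4, -3.0]
width: 0.0148
grasp_force: 59.5
```

jog_arm(
  moves="10 -25 -2 0 0 0 0;10 -25 -2 0 0 0 0;10 -25 -2 0 0 0 0;10 -25 -2 0 0 0 0;10 -25 -2 0 0 0 0;10 -25 -2 0 0 0 0;10 -25 -2 0 0 0 0;10 -25 -2 0 0 0 0;10 -25 -2 0 0 0 0;10 -25 -2 0 0 0 0",
)

```text
time: 18.1
position: [0.4758, -0.0526, 0.2302]
eef_rot: [-2.17, -2.252, -0.017]
contact_force: [0.3, 0.0, -2.6]
width: 0.0154
grasp_force: 59.5
```

jog_arm(
  moves="10 -25 -2 0 0 0 0;10 -25 -2 0 0 0 0;10 -25 -2 0 0 0 0;10 -25 -2 0 0 0 0;10 -25 -2 0 0 0 0;10 -22 -2 0 0 0 0;10 -16 -2 0 0 0 0;10 -10 -2 0 0 0 0;10 -5 0 0 0 0 0;10 0 0 0 0 0 0",
)

```text
time: 18.93
position: [0.4663, -0.2299, 0.2269]
eef_rot: [-2.173, -2.248, -0.017]
contact_force: [-0.3, 0.4, -2.8]
width: 0.0149
grasp_force: 59.5
```

Run:
```python
from h import *
s,f,c=grab("wrist","w9");print(s["position"],s["contact_force"].round(2),s["joint_pos"].round(2));rod(s,f,range(165,236,3))
togo(s,[.457,-.2848,.12],91.9)
g=f["frame"].mean(2)
# check the knob from here, if visible
uv=proj(c,[[.404,-.0945,.086],[.456,-.1988,.075],[.458,-.242,.086],[.4542,-.1558,.086]]).round(1);print(uv.tolist())
```

```text
[ 0.46630723 -0.22987481  0.22689978] [-0.28  0.43 -2.83] [ 0.65  0.1  -0.29  1.76  0.01  1.3   0.4 ]
x range [0.0478 0.0267] y -0.001 z at .04 -0.0104 slope -0.8426
shift [-56.6 -10.9 105.9] turn [-0.02 -0.18  0.01] tilt/yaw [ 0.019 -0.003 -1.   ]
[[249.0, 21.6], [313.2, 156.3], [313.8, 206.6], [312.1, 106.0]]
```

Run:
```python
from h import *;import pickle
s,f=pickle.load(open("w9.pkl","rb"));c=cam(f,s);g=cv2.GaussianBlur(f["frame"].mean(2),(3,3),0)
print("     "+" ".join(f"{u:3d}" for u in range(256,380,4)))
for v in range(176,250,4):print(v," ".join(f"{int(x):3d}" for x in g[v,256:380:4]))
```

```text
256 260 264 268 272 276 280 284 288 292 296 300 304 308 312 316 320 324 328 332 336 340 344 348 352 356 360 364 368 372 376
176 149 149 147 148 123  84  84  94  97 101 101 104 104  88 120 152 161 175 159 131 130 137 136 137 126 150 150 151 150 150 150
180 150 150 149 148 107  95  83  81  81  82  82  82  82  81 120 152 165 175 159 132 131 136 136 137 127 150 151 150 150 150 149
184 149 149 149 149 105 135 131 111  83  79  75  49  64  76 120 152 164 175 159 131 131 137 137 137 126 150 150 150 150 150 149
188 149 149 149 148 103 134 134 134 130  84  73  74  74  74 119 152 159 175 158 130 131 136 137 136 126 150 150 150 150 151 150
192 148 149 149 148 101 131 132 134 131  77  73  74  74  74 119 152 159 174 157 130 129 137 137 138 125 149 149 149 150 150 150
196 149 149 148 149 115 131 133 133 116  87  86  84  77  78 119 152 163 175 156 129 130 138 138 137 124 150 150 150 150 150 150
200 148 149 149 148 141 126 128 127 107  97  95 112 136 141 113 152 165 174 156 129 129 134 134 134 131 150 150 149 150 150 150
204 149 150 150 149 149 150 148 144 141 151 157 159 159 147  96 151 163 174 157 
[... 755 characters left out ...]
 104 104  99 113 145 150 150 150 150 150 150 150 150 150 149
232 150 149 150 150 150 150 149 150 150 150 150 150 149 143  88 101 104 103  95  85 146 150 150 150 150 150 150 150 149 150 150
236 150 149 150 150 150 150 149 149 150 150 150 150 150 142  88 100 104 103  95  81 145 150 150 150 150 149 150 150 151 150 150
240 149 150 149 150 150 150 150 150 149 150 150 121  84  68  88 101 104 103  94  79  69  87 130 149 150 151 150 150 150 151 150
244 150 150 149 149 150 149 150 150 150 144  85  66  64  66  88 100 104 103  93  78  67  66  66  84 147 150 150 150 151 151 151
248 149 150 149 150 150 150 150 150 150 105  64  67  65  66  82 100 104 103  94  74  68  66  66  65 103 149 150 150 151 151 150
```

Run:
```python
from h import *;import pickle
s,f=pickle.load(open("w9.pkl","rb"));c=cam(f,s)
print("plate L,R at z=.008",onplane(c,[(272.5,190),(353,190)],.008).round(4).tolist())
print("plate low edge",onplane(c,[(276,201.5),(350,201.5)],.008).round(4).tolist())
print("arm end, rows",onplane(c,[(287.5,204),(294,202.5),(294,209.5)],.086).round(4).tolist())
```

```text
plate L,R at z=.008 [[0.4099, -0.2489, 0.008], [0.4998, -0.2457, 0.008]]
plate low edge [[0.4137, -0.2622, 0.008], [0.4972, -0.2592, 0.008]]
arm end, rows [[0.4346, -0.2404, 0.086], [0.4403, -0.2388, 0.086], [0.4404, -0.2453, 0.086]]
```

Close-up numbers agree: plate centre and saddle arm put the seat at about (0.454, -0.198), so the target TCP is (0.4565, -0.284). I move over and down.

jog_arm(
  moves="10 -6 -1.5 0 0 0 0;10 -12 -2.5 0 0 0 0;10 -14 -2.5 0 0 0 0;10 -12 -2.5 5 0 0 0;10 -8 -1.5 10 0 0 0;10 -4 -1 15 0 0 0;10 0 0 20 0 0 0;10 0 0 20 0 0 0;10 0 0 20 0 0 0;10 0 0 12 0 0 0",
)

```text
time: 19.82
position: [0.4554, -0.2835, 0.1209]
eef_rot: [-2.171, -2.245, -0.016]
contact_force: [-0.8, 0.4, -3.6]
width: 0.0149
grasp_force: 59.5
```

Run:
```python
from h import *
from rig import ctrl
s=ctrl.get_state();print(s["position"],s["contact_force"].round(2),s["moment"].round(2));togo(s,[.4565,-.284,.0574],91.9)
```

```text
[ 0.45537457 -0.28350715  0.12090922] [-0.81  0.37 -3.58] [-0.23  0.05  0.06]
shift [-1.8  1.4 63.5] turn [-0.05 -0.19  0.01] tilt/yaw [ 0.02  -0.005 -1.   ]
```

jog_arm(
  moves="10 -0.5 0.5 8 0 0 0;10 -0.5 0.5 10 0 0 0;10 -0.5 0.3 10 0 0 0;10 0 0 10 0 0 0;10 0 0 8 0 0 0;10 0 0 5 0 0 0;10 0 0 2 0 0 0;10 0 0 0 0 0 0",
)

```text
time: 20.48
position: [0.458, -0.2839, 0.0707]
eef_rot: [-2.172, -2.248, -0.017]
contact_force: [-0.6, 0.2, -2.0]
width: 0.0147
grasp_force: 59.5
```

jog_arm(
  moves="10 0 0 2 0 0 0;10 0 0 2 0 0 0;10 0 0 2 0 0 0;10 0 0 1 0 0 0;10 0 0 0 0 0 0",
)

```text
time: 20.9
position: [0.458, -0.2838, 0.0639]
eef_rot: [-2.172, -2.248, -0.018]
contact_force: [-0.5, -0.2, -1.5]
width: 0.0146
grasp_force: 59.5
```

jog_arm(
  moves="10 0 0 1.2 0 0 0;10 0 0 1.2 0 0 0;10 0 0 1.2 0 0 0;10 0 0 1 0 0 0;10 0 0 0 0 0 0",
)

```text
time: 21.32
position: [0.458, -0.2837, 0.0592]
eef_rot: [-2.172, -2.248, -0.017]
contact_force: [-0.1, -0.6, -3.2]
width: 0.0148
grasp_force: 59.5
```

jog_arm(
  moves="10 0 0 1 0 0 0;10 0 0 1 0 0 0;10 0 0 0 0 0 0",
)

```text
time: 21.57
position: [0.4581, -0.2838, 0.0576]
eef_rot: [-2.173, -2.249, -0.018]
contact_force: [-1.7, 0.7, 0.1]
width: 0.015
grasp_force: 60.0
```

jog_arm(
  moves="10 0 -0.8 0.4 0 0 0;10 0 -0.7 0.4 0 0 0;10 0 0 0 0 0 0",
)

```text
time: 21.82
position: [0.4569, -0.2838, 0.0568]
eef_rot: [-2.173, -2.249, -0.018]
contact_force: [0.4, -0.1, -2.0]
width: 0.0151
grasp_force: 59.7
```

Run:
```python
from h import *
s,f,c=grab("wrist","w10");print(s["position"],s["contact_force"].round(2),s["moment"].round(2))
g=cv2.GaussianBlur(f["frame"].mean(2),(3,3),0)
print("     "+" ".join(f"{u:3d}" for u in range(240,404,5)))
for v in range(100,262,6):print(v," ".join(f"{int(x):3d}" for x in g[v,240:404:5]))
```

```text
[ 0.45690532 -0.28384038  0.05682775] [ 0.36 -0.05 -1.97] [-0.18 -0.24 -0.05]
     240 245 250 255 260 265 270 275 280 285 290 295 300 305 310 315 320 325 330 335 340 345 350 355 360 365 370 375 380 385 390 395 400
100  98 123 150 158 163 180 187 193 201 206 208 201 209 213 214 213 215 217 218 218 216 219 219 215 216 215 209 204 197 193 188 174 135
106 158 120 148 160 166 176 188 194 198 204 209 209 206 213 214 215 214 216 219 217 216 216 218 216 214 215 213 199 193 188 178 165 133
112 133 119 143 163 165 179 186 194 202 202 204 213 209 209 215 214 216 214 216 219 214 215 217 217 212 213 211 202 193 193 173 161 133
118  99 116 142 162 173 176 195 190 201 207 205 206 215 210 211 216 216 216 215 217 217 213 215 216 215 211 207 204 194 191 176 162 133
124  89  90 101 140 167 171 193 196 193 205 206 206 210 215 209 213 217 218 216 216 216 215 215 216 214 212 206 201 194 185 173 147 100
130 142 144 136 124 114 106  99  94  94  95 102 108 113 117  95  96  97 102 101 101  99 100  98  98 129 119 112 103  99  91  93  95 107
136 118 137 160 170 175 181 186 192 196 199 203 207 210 213 214 215 2
[... 2086 characters left out ...]
 160 160 161 161 160
232 100  99 100  99  99 100 100 100 100  99 100 100 100 133 109 105 111 109  95 144 160 160 160 160 161 160 160 160 160 161 161 160 160
238 100  99 100 100  99 100 100 136  99 100 100 100  99 119  90 105 111 108  94 105 146 160 160 160 161 161 160 160 160 160 160 160 159
244 100  99 102 103 108 158 161 160  99 100 100  80  71  69  79 105 111 108  93  72  72  71 136 160 160 160 160 160 160 160 159 159 159
250 160 160 160 160 160 160 160 160  99 100  96  69  72  70  72  96 109 105  83  74  72  71  69 155 160 160 160 160 160 160 160 159 160
256 161 160 160 160 159 159 160 160 149 102  89  77  72  71  73  74  72  71  73  74  72  72  79 152 160 160 159 160 160 160 160 159 160
```

The numbers show the V-saddle arms symmetric about the rod (columns 270 and 372 against a rod centre of 322). The flange is about 16 mm inside the saddle. I lower the last millimetre until it is carried.

jog_arm(
  moves="10 0 0 0.6 0 0 0;10 0 0 0.6 0 0 0;10 0 0 0 0 0 0",
)

```text
time: 22.12
position: [0.4571, -0.2839, 0.0562]
eef_rot: [-2.173, -2.249, -0.018]
contact_force: [0.2, 1.6, 6.6]
width: 0.0149
grasp_force: 60.9
```

jog_arm(
  moves="10 0 0 -0.4 0 0 0;20 0 0 0 0 0 0;30 0 0 0 0 0 0;45 0 0 0 0 0 0;60 0 0 0 0 0 0;60 0 0 0 0 0 0;60 0 0 0 0 0 0",
)

```text
time: 22.7
position: [0.4565, -0.2837, 0.0558]
eef_rot: [-2.172, -2.248, -0.017]
contact_force: [0.3, 0.3, 1.0]
width: 0.0602
grasp_force: 0.0
```

Run:
```python
from h import *
s,f,c=grab("wrist","w11");print(s["position"],s["contact_force"].round(2),s["width"])
g=cv2.GaussianBlur(f["frame"].mean(2),(3,3),0)
print("     "+" ".join(f"{u:3d}" for u in range(240,404,5)))
for v in range(124,300,8):print(v," ".join(f"{int(x):3d}" for x in g[v,240:404:5]))
R=Ro.from_rotvec(s["eef_rot"]);im=g
for v in(160,175,205,225):
    d=np.diff(im[v,295:350]);l=295.5+sub(d,4+np.argmax(np.abs(d[4:22])));r=295.5+sub(d,27+np.argmax(np.abs(d[27:50])));print(v,l,r,onplane(c,[((l+r)/2,v)],.076)[0].round(4))
```

```text
[ 0.45647104 -0.28374349  0.05577242] [0.29 0.34 0.99] 0.0601965714017232
     240 245 250 255 260 265 270 275 280 285 290 295 300 305 310 315 320 325 330 335 340 345 350 355 360 365 370 375 380 385 390 395 400
124  92  89  88 102 124 116 112 136 138 160 173 193 203 208 213 208 213 216 218 215 216 215 214 215 216 213 210 203 197 191 183 168 129
132 135 149 160 169 176 180 184 188 189 189 191 188 183 177 173 165 158 153 144 141 135 131 124 122 128 127 126 125 124 130 139 143 149
140  98  83  87  88  87 100 139 141 143 109 115 131 145 158 171 183 191 193 197 198 199 202 203 201 200 198 192 191 190 182 170 160 151
148  99  86  88  88  88  87  88 113 113  88  87  86  96 131 119 137 170 190 175 140 145 146 145 146 146 146 147 146 147 146 147 146 132
156  99  89  88  87  87  87  87  87  86  87  87  87  87  88  86 138 172 190 174 137  86 128 137 145 145 145 146 147 147 147 147 147 128
164  99  90  88  88  88  87  88  88  86  84  81  66  48  45  82 138 172 189 173 135  64  45  50  97 127 147 148 148 148 148 147 147 131
172  98  95  88  89  88  89  88  87  83  81  79  79  79  80  82 139 172 1
[... 1671 characters left out ...]
160 160 158  12  13  67
276  70  12  11  18 160 161 160 160 160 160 159 160 159  13  16  16  16  16  17  15  19 160 160 160 160 160 160 160 160 151  12  11  16
284  21  12  12  13 159 160 160 161 161 161 161 161 160  15  17  16  16  16  17  16  25 160 159 160 161 160 160 160 160 142  11  11  12
292  11  12  13  12 160 160 160 160 160 161 161 162 160  14  16  17  16  16  17  15  31 160 161 161 161 160 160 160 160 143  12  12  11
160 312.66513026052104 336.27594670406734 [ 0.4545 -0.2265  0.076 ]
175 312.0077503142019 336.1485655737705 [ 0.4546 -0.2322  0.076 ]
205 313.00298889837745 333.1388888888889 [ 0.4547 -0.244   0.076 ]
225 309.80172413793105 329.64421052631576 [ 0.4536 -0.2523  0.076 ]
```

The fingers are open and clear of the grip on both sides, and the rod lies in the V. I go straight up.

jog_arm(
  moves="60 0 0 -5 0 0 0;60 0 0 -10 0 0 0;60 0 0 -15 0 0 0;60 0 0 -20 0 0 0;60 0 0 -25 0 0 0;30 0 0 -25 0 0 0;0 0 0 -25 0 0 0;0 0 0 -15 0 0 0;0 0 0 0 0 0 0;0 0 0 0 0 0 0",
)

```text
time: 23.58
position: [0.4575, -0.2866, 0.1974]
eef_rot: [-2.174, -2.25, -0.018]
contact_force: [0.3, 0.2, -0.6]
width: 0.0004
grasp_force: 0.0
```

Run:
```python
from h import *
s,f,c=grab("wrist","w12");print(s["position"],s["contact_force"].round(2),s["width"],s["joint_pos"].round(2))
g=cv2.GaussianBlur(f["frame"].mean(2),(3,3),0)
th=.033;S=np.array([.4538,-.198,0]);X=np.array([np.cos(th),np.sin(th),0]);Y=np.array([-X[1],X[0],0])
D=lambda x,y,z:S+X*x+Y*y+[0,0,z]
for n,p in dict(gripend=D(0,-.115,.083),collar=D(0,-.067,.08),saddleN=D(0,-.043,.086),flN=D(0,-.025,.103),flF=D(0,.025,.103),saddleF=D(0,.043,.086),tip=D(0,.065,.08),knob=D(-.048,.106,.086)).items():print(n,proj(c,[p])[0].round(1))
print("     "+" ".join(f"{u:3d}" for u in range(270,385,4)))
for v in range(0,300,8):print(v," ".join(f"{int(x):3d}" for x in g[v,270:385:4]))
s2,f2,c2=grab("top","t12")
togo(s,[.41,-.13,.16],1.9)
```

```text
[ 0.45749706 -0.28663956  0.19743091] [ 0.26  0.15 -0.58] 0.00038518786407943165 [ 0.71  0.15 -0.24  1.76  0.02  1.24  0.49]
gripend [322.3 232.7]
collar [322.4 175. ]
saddleN [322.5 145.6]
flN [322.5 122.7]
flF [322.7  44.6]
saddleF [322.7  20.3]
tip [322.8 -12.6]
knob [248.4 -86.1]
     270 274 278 282 286 290 294 298 302 306 310 314 318 322 326 330 334 338 342 346 350 354 358 362 366 370 374 378 382
0 146 104 135 135 137 136 136 137 137 138 136 135 109 165 172 129 135 135 136 138 136 134 135 137 137 136 128 151 151
8 150 103 135 135 135 136 136 117  84  84 121 134 111 154 172 127 135 135 135 135 135 135 135 134 134 133 132 149 150
16 150 103 135 136 137 137 136 116  84  84 117 136 114 159 172 129 134 134 134 136 135 135 135 136 134 132 138 150 151
24 150 103 133 134 134 125 142 172 160 160 158 155 117 163 170 126 131 134 135 136 185 156 136 135 133 132 139 146 146
32 151 100  87  85  85  85  98 132 120 106 114 132 118 171 169 119 113 103  97 100 140 127 135 134 134 129 145 150 149
40 122  86 105 115 118 111 103 105 111 113 118 122 122 121 123 123 118 124 139 150 167 175 173 157 13
[... 3233 characters left out ...]
2 151 150 150 150
264 150 150 151 150 150 147  63  16  18  60  67  67  26  73  28  67  67  59  17  16  32  61  67  74  82  88  91  93  93
272 151 152 151 150 150  53  16  16  20  65  67  66  23  74  25  67  68  65  19  17  17  37  94  86  84  82  83  84  84
280 151 150 151 151 138  22  19  19  29  66  67  66  23 121  24  66  67  67  28  19  19  23 139 150 151 150 151 152 152
288 151 150 151 151  93  15  15  16  37  67  67  65  21 121  22  66  67  67  36  16  17  15  97 151 151 150 150 151 150
296 152 152 152 138  30  16  15  16  16  15  47  97  32 125  33  98  48  16  16  15  15  17  33 138 151 151 150 150 150
shift [157.5 -42.1  40.1] turn [-0.13 -0.13 15.01] tilt/yaw [ 0.017 -0.    -1.   ]
```

Everything matches the predicted layout: grip end at row 230 (predicted 233), near saddle at 144 (146), flanges at 113 and 40. The roll is centred to about 5 mm. Next is the lever: with the shut fingers I go to the right of the knob at (0.404, -0.0945) and push towards +y.

jog_arm(
  moves="0 8 -2 0 0 -0.09 0;0 18 -4 0 0 -0.09 0;0 25 -6 0 0 0 0;0 30 -7 0 0 0 0;0 30 -7 0 0 0 0;0 25 -6 0 0 0 0;0 18 -5 0 0 0 0;0 8 -2 0 0 0 0;0 0 0 0 0 0 0",
)

```text
time: 24.43
position: [0.4118, -0.124, 0.1958]
eef_rot: [-2.179, -2.261, 0.004]
contact_force: [-0.0, -0.2, 0.4]
width: 0.0001
grasp_force: 0.0
```

Run:
```python
from h import *
s,f,c=grab("wrist","w13");print(s["position"],s["contact_force"].round(2),s["joint_pos"].round(2))
g=f["frame"].astype(int);uv=proj(c,[[.4042,-.0945,.086]])[0];print("knob predicted",uv)
u,v=uv.astype(int);m=np.zeros(g.shape[:2],bool);y0,y1,x0,x1=max(v-30,0),v+30,u-35,u+35;m[y0:y1,x0:x1]=g[y0:y1,x0:x1].max(2)<55
if m.sum():
    ce,st,r=blob(m);print(ce,st,onplane(c,[ce],.086)[0].round(4))
togo(s,[.414,-.124,.074],91.9)
```

```text
[ 0.41176494 -0.12404477  0.19584062] [-0.05 -0.16  0.4 ] [ 0.58 -0.08 -0.37  2.   -0.03  1.22  0.26]
knob predicted [315.31000707 164.39565078]
[315.35033259 158.54767184] [306 139  19  37 451] [ 0.4041 -0.09    0.086 ]
shift [1.000e-01 2.600e+00 1.218e+02] turn [-0.03  0.01  0.04] tilt/yaw [-0.001 -0.003 -1.   ]
```

The knob appears where predicted (box columns 306–325, lower end at row 176). I descend beside it.

jog_arm(
  moves="0 0 1 10 0 0 0;0 0 1 20 0 0 0;0 0 0.5 20 0 0 0;0 0 0 20 0 0 0;0 0 0 20 0 0 0;0 0 0 15 0 0 0;0 0 0 10 0 0 0;0 0 0 5 0 0 0;0 0 0 1.5 0 0 0;0 0 0 0 0 0 0",
)

```text
time: 25.32
position: [0.4148, -0.1261, 0.0746]
eef_rot: [-2.182, -2.258, 0.003]
contact_force: [-0.2, 0.6, 0.2]
width: -0.0001
grasp_force: 0.0
```

jog_arm(
  moves="0 3 0 0 0 0 0;0 3 0 0 0 0 0;0 3 0 0 0 0 0;0 3 0 0 0 0 0;0 3 0 0 0 0 0;0 0 0 0 0 0 0",
)

```text
time: 25.82
position: [0.4145, -0.1102, 0.075]
eef_rot: [-2.182, -2.26, 0.002]
contact_force: [0.3, -1.3, -0.4]
width: 0.0002
grasp_force: 0.3
```

jog_arm(
  moves="0 3 0 0 0 0 0;0 3 0 0 0 0 0;0 3 0 0 0 0 0;0 3 0 0 0 0 0;0 2 0 0 0 0 0;0 0 0 0 0 0 0",
)

```text
time: 26.32
position: [0.4137, -0.0965, 0.0746]
eef_rot: [-2.182, -2.259, 0.003]
contact_force: [1.0, -3.4, -2.3]
width: -0.0
grasp_force: 1.8
```

Run:
```python
from h import *
s,f,c=grab("wrist","w14");print(s["position"],s["contact_force"].round(2),s["joint_pos"].round(2))
g=f["frame"].max(2)
print("     "+" ".join(f"{u:3d}" for u in range(270,376,4)))
for v in range(120,290,6):print(v," ".join(f"{int(x):3d}" for x in g[v,270:376:4]))
for a in(.3,.42,.5,.55):print(a,proj(c,[[.4042-.0015*a/.5,-.0945+.044*np.sin(a),.042+.044*np.cos(a)]])[0].round(1))
```

```text
[ 0.41365314 -0.09653868  0.07459099] [ 1.01 -3.39 -2.26] [ 0.54  0.06 -0.42  2.15  0.03  0.95  0.14]
     270 274 278 282 286 290 294 298 302 306 310 314 318 322 326 330 334 338 342 346 350 354 358 362 366 370 374
120 164 164 164 161 162 163 162 162 162 163 161 162 163 162 164 164 164 163 163 162 164 164 163 161 162 163 162
126 166 165 163 161 162 162 162 162 162 161 161 162 162 162 162 162 163 162 161 162 163 163 162 162 161 161 162
132 103 148 163 162 160 162 162 162 161 162 161 161 162 162 162 163 162 162 162 162 165 164 163 161 162 162 160
138 101 101 115 161 162 162 161 162 163 162 160 161 161 162 163 164 164 164 164 164 163 163 164 163 163 162 164
144 100 102 101  99 163 162 161 162 161 162 161 162 162 164 164 165 162 164 164 163 163 164 163 162 163 162 164
150 103 102 100 101 107 161 163 162 162 161 161 163 163 163 164 164 164 164 164 163 164 164 164 163 162 162 164
156 102 101 102 101 101 109 162 161 163 161 161 163 164 162 164 164 164 163 164 162 165 163 164 163 161 161 163
162 101  99 102 101 101 102 134 156 156 161 163 163 163 162 164 163 165 166 165 164 162 161 161 161 1
[... 1736 characters left out ...]
68  74  54  15  57  72  72 142 147 147 147 149 146 144 136  85  86
264 162 163 162 161 161 184 133  16  18  46  73  72  54  13  59  73  72  42  19  15  67  92  90 143 142  89  86
270 163 164 162 163 163 129  18  20  21  56  71  72  51  17  56  72  72  56  21  18  20  76  89 142 142 112  87
276 162 161 163 162 162  70  18  17  18  65  73  72  52  16  56  73  74  64  24  20  18  50  89 146 144 143  87
282 163 163 165 162 162  20  18  19  21  71  74  72  45  15  46  72  72  69  17  20  17  24  89 144 146 145  97
288 162 163 164 163 158  18  19  16  18  72  73  73  44  14  46  72  72  73  17  21  16  18  88 101 101 109  88
0.3 [301.6 251.4]
0.42 [301.2 239.3]
0.5 [301.  231.3]
0.55 [300.9 226.3]
```

The knob is centred at about (303,241), roughly 0.40 rad. I push about 5 mm more and hold.

jog_arm(
  moves="0 2 0 0 0 0 0;0 2 0 0 0 0 0;0 1.5 0 0 0 0 0;0 0 0 0 0 0 0",
)

```text
time: 26.7
position: [0.4135, -0.0916, 0.0746]
eef_rot: [-2.183, -2.259, 0.003]
contact_force: [3.1, -4.5, -3.3]
width: -0.0001
grasp_force: 2.9
```

Run:
```python
from h import *
s,f,c=grab("wrist","w15");print(s["position"],s["contact_force"].round(2),s["joint_pos"].round(2))
g=f["frame"].max(2)
m=np.zeros(g.shape,bool);m[200:254,282:328]=g[200:254,282:328]<40
for v in range(206,258,4):
    k=np.where(m[v,282:328])[0]+282;print(v,(k.min(),k.max()) if len(k) else None)
for a in(.42,.5,.55):print(a,proj(c,[[.4042-.0015*a/.5,-.0945+.044*np.sin(a),.042+.044*np.cos(a)]])[0].round(1))
```

```text
[ 0.41346858 -0.09159374  0.07459542] [ 3.14 -4.53 -3.32] [ 0.53  0.05 -0.42  2.15  0.03  0.95  0.12]
206 None
210 None
214 None
218 None
222 (np.int64(298), np.int64(316))
226 (np.int64(293), np.int64(316))
230 (np.int64(290), np.int64(318))
234 (np.int64(288), np.int64(319))
238 (np.int64(287), np.int64(319))
242 (np.int64(288), np.int64(319))
246 (np.int64(289), np.int64(318))
250 (np.int64(292), np.int64(316))
254 None
0.42 [301.5 249.6]
0.5 [301.2 241.6]
0.55 [301.1 236.6]
```

The knob is now at about row 239, roughly 0.52 rad, with a 4.5 N push. I hold for over a second.

jog_arm(
  moves="0 0.5 0 0 0 0 0;0 0 0 0 0 0 0;0 0 0 0 0 0 0;0 0 0 0 0 0 0;0 0 0 0 0 0 0;0 0 0 0 0 0 0;0 0 0 0 0 0 0;0 0 0 0 0 0 0;0 0 0 0 0 0 0;0 0 0 0 0 0 0",
)

```text
time: 27.58
position: [0.4134, -0.0915, 0.0746]
eef_rot: [-2.183, -2.258, 0.004]
contact_force: [3.9, -6.7, -4.2]
width: -0.0003
grasp_force: 3.4
```

jog_arm(
  moves="0 0 0 0 0 0 0;0 0 0 0 0 0 0;0 0 0 0 0 0 0;0 0 0 0 0 0 0;0 -5 0 0 0 0 0;0 -8 0 0 0 0 0;0 -8 0 0 0 0 0;0 -8 0 0 0 0 0;0 -4 0 0 0 0 0;0 0 0 0 0 0 0",
)

```text
time: 28.42
position: [0.4143, -0.1248, 0.0746]
eef_rot: [-2.184, -2.256, 0.003]
contact_force: [-0.0, -0.5, 0.3]
width: 0.0001
grasp_force: 0.0
```

jog_arm(
  moves="0 0 0 -8 0 0 0;0 0 0 -15 0 0 0;0 0 0 -20 0 0 0;0 0 0 -25 0 0 0;0 0 0 -25 0 0 0;0 0 0 -25 0 0 0;0 0 0 -15 0 0 0;0 0 0 0 0 0 0",
)

```text
time: 29.08
position: [0.4166, -0.1235, 0.2117]
eef_rot: [2.179, 2.258, 0.001]
contact_force: [1.0, 0.2, 0.7]
width: -0.0002
grasp_force: 0.0
```

Run:
```python
from h import *;import pickle
s,f,c=grab("wrist","w16");print(s["time"],s["position"],s["contact_force"].round(2))
def kn(s,f,c):
    g=f["frame"].astype(int);u,v=proj(c,[[.4042,-.0945,.086]])[0].astype(int);m=np.zeros(g.shape[:2],bool);m[v-30:v+30,u-35:u+35]=g[v-30:v+30,u-35:u+35].max(2)<55
    ce,st,r=blob(m);print("knob",(u,v),ce,st)
kn(s,f,c);s0,f0=pickle.load(open("w13.pkl","rb"));kn(s0,f0,cam(f0,s0))
# seated spindle and roll: same strips before (w13) and now
g=f["frame"].mean(2);g0=f0["frame"].mean(2)
th=.033;S=np.array([.4538,-.198,0]);X=np.array([np.cos(th),np.sin(th),0]);Y=np.array([-X[1],X[0],0])
for n,y,z in(("flF",.025,.103),("tip",.065,.08)):
    for cc in(c,cam(f0,s0)):print(n,proj(cc,[S+Y*y+[0,0,z]])[0].round(1))
st,ft,ct=grab("top","t16")
ref=pickle.load(open("t12.pkl","rb"))[1]["frame"].mean(2)
d=np.abs(ft["frame"].mean(2)-pickle.load(open("f0.pkl","rb"))["top"]["frame"].mean(2));print("changed blobs:")
n,l,sts,ce=cv2.connectedComponentsWithStats((cv2.blur(d,(3,3))>18).astype(np.uint8))
print([(sts[i].tolist()) for i in range(1,n) if sts[i,4]>12])
```

```text
29.0833 [ 0.41662641 -0.12351001  0.21168302] [0.99 0.2  0.72]
knob (np.int64(308), np.int64(160)) [308.72839506 154.27407407] [300 136  17  35 405]
knob (np.int64(315), np.int64(164)) [315.35033259 158.54767184] [306 139  19  37 451]
flF [364.3 259.8]
flF [373.5 269.2]
tip [363.  205.5]
tip [372.1 211.7]
changed blobs:
[[318, 153, 22, 16, 292], [285, 162, 29, 5, 116], [277, 164, 4, 4, 14], [304, 203, 125, 197, 11214], [233, 213, 23, 27, 369], [520, 302, 120, 98, 7356], [302, 372, 23, 7, 71], [326, 374, 19, 26, 147], [281, 391, 12, 9, 70], [298, 390, 9, 10, 55], [313, 393, 11, 7, 44]]
```

The lever is upright again: the knob blob matches its earlier position relative to prediction. Only the spindle, roll and arm differ from the first top image, and nothing is in contact. Handing in.

```bash
python3 -c "
from rig import ctrl
print(ctrl.hand_in())"
```

```text
the job is handed in; nothing more can be done
None
```

I handed the job in at about 29 s. The roll hangs on the spindle in the dispenser saddles, grip away from the housing. I pushed the lever left to about 0.5 rad, held it for more than a second, and it sprang back upright. My last checks showed no bystander moved and the robot clear of everything; `hand_in()` returned no verdict.

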